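# Hinge rod through leaves on an assembly jig

### The job

Swing the jig's yellow keeper arm well aside, and set every black hinge leaf that is on the bench down on the jig's raised rail, its feet fully straddling the rail and its flap pointing away from the robot side of the jig. Then thread the orange-handled rod from the keeper end through the first blue end plate, all the leaves and the second end plate until its handle is up against the first plate, and swing the keeper fully shut behind the handle. Leave the rest of the bench (red flask, glue bottle, tape roll, cup) undisturbed.

Things in the scene. Friction and masses are not known exactly. Their poses are not given: they have to be found in the camera images.
- jig: fixed assembly jig: aluminium base 64 x 400 x 10 (y -260 to 140), steel rail along y, 24 wide, y -81 to 81, top at z = 54, long top edges bevelled by 4; blue end plates 44 wide, 14 thick, tops at z = 96. Origin: underside, below the rail's middle; z up, y along rail and rod axis, x away from the robot. A seated leaf has its origin at x = 0, z = 34, its bore on the rod's axis
- jig_entry (a point): mouth of the first end plate's 18 bore, on its outer face (jig 0, -95, 76; the plate spans y -95 to -81); the rod comes in here along jig +y. Axes as the jig's
- jig_exit (a point): the mouth of the second end plate's bore, on its outer face (jig 0, 95, 76; the plate spans y 81 to 95)
- jig_bay0 (a point): point on the middle of the rail's top, jig y = -50: suggested middle for a leaf
- jig_bay1 (a point): the same at jig y = 0
- jig_bay2 (a point): the same at jig y = +50
- keeper (a joint): angle of the yellow keeper arm on its upright pivot at jig (60, -167); stays where put (0.05 N m friction). 0 = fully shut (stop): it points to jig -x, across the rod's axis just behind the home handle, and bars the rod's way. Opens anticlockwise seen from above: 1.57 = points to jig -y, clear of the rod's way; stop at 1.7
- keeper_knob (a point): point on the axis of the keeper's red upright knob (16 in diameter, jig z 82 to 128), at jig z = 110, 60 from the pivot. The arm below it is 10 wide, jig z 70 to 82
- keeper_pivot (a point): point on the keeper's pivot axis at the height of keeper_knob
- rod: hinge rod, 160 g: square orange handle 60 x 26 x 26 with a steel shaft 12 in diameter, 205 long, on its centre line, the last 12 tapering to 4. Origin: centre of the handle's underside as built, 13 below the centre line; x from handle to tip. Lies level on its handle on the bench; balance 20 from the handle's middle, towards the tip. Grip the handle across its width
- rod_shoulder (a point): point on the rod's centre line where the shaft leaves the handle, 30 from the handle's middle
- rod_tip (a point): the rod's tip on the centre line, 235 from the handle's middle
- leaf0: black hinge leaf, 160 g, may be absent (None). Origin: centre of its underside, below the barrel; x to its flap. All 40 long in y. Two steel feet (z 0 to 20, each 8 thick, 28 clear between) straddle the rail; plate z 20 to 27, x -30 to 75; square barrel 34 wide in x, z 27 to 57, with an 18 bore along y at x = 0, z = 42. Balance at x = 2, z = 20. Grip the barrel across x. Starts on its feet
- leaf1: black hinge leaf, 160 g, may be absent (None). Origin: centre of its underside, below the barrel; x to its flap. All 40 long in y. Two steel feet (z 0 to 20, each 8 thick, 28 clear between) straddle the rail; plate z 20 to 27, x -30 to 75; square barrel 34 wide in x, z 27 to 57, with an 18 bore along y at x = 0, z = 42. Balance at x = 2, z = 20. Grip the barrel across x. Starts on its feet
- leaf2: black hinge leaf, 160 g, may be absent (None). Origin: centre of its underside, below the barrel; x to its flap. All 40 long in y. Two steel feet (z 0 to 20, each 8 thick, 28 clear between) straddle the rail; plate z 20 to 27, x -30 to 75; square barrel 34 wide in x, z 27 to 57, with an 18 bore along y at x = 0, z = 42. Balance at x = 2, z = 20. Grip the barrel across x. Starts on its feet
- leaf0_flap (a point): middle of the end of leaf0's flap (leaf 75, 0, 23.5)
- leaf1_flap (a point): middle of the end of leaf1's flap (leaf 75, 0, 23.5)
- leaf2_flap (a point): middle of the end of leaf2's flap (leaf 75, 0, 23.5)
- flask: red drinking flask, 72 in diameter, 190 high, origin under its middle. A bystander: leave it where it is.
- glue: white glue bottle, 44 in diameter, 100 high, origin under its middle. A bystander: leave it where it is.
- tape: roll of cream tape lying flat, 110 in diameter, 25 high, origin under its middle. A bystander: leave it where it is.
- cup: paper cup, 76 in diameter, 70 high, origin under its middle. A bystander: leave it where it is.
Things that resemble listed ones, but are neither listed nor needed, are in the scene too. Leave any pink look-alike of the leaf0 alone.

How it is judged:
By the outcome, as a careful person would: the job done as asked, in the order asked, and still so for the second after the job is handed in, with the robot touching nothing.
Of leaf0, leaf1, leaf2 only 2 to 3 are there at a start; the rules pass over those that are not, and their reading is None.
At some moment in a run one of leaf0, leaf1, leaf2, rod may be knocked a few centimetres aside while the robot is not near it.
It also fails if it takes over 200 s, if anything falls off the work surface, if the arm or the gripper's body presses on something with over 40 N, if the wrist force passes 120 N, or if a joint passes its speed limit or range.

### The arm

A 6-joint arm with a two-finger parallel gripper is mounted at the origin on the work surface. World frame = base frame: x ahead of the robot, y to its left, z up, the work surface at z = 0. Lengths are in m, angles in rad, forces in N, time in s.
With the tool pointing down it reaches from about 0.325 to 0.9 m from the base axis. Payload 3.5 kg.
Tool frame: the origin (TCP) lies midway between the tips of the shut fingers; the grasp point (between the pads) lies bot.grip_depth behind it (bot.grip_depth is the distance from the TCP to the grasp point, in m); z points along the fingers, y is the line along which they close (so a half turn about z gives the same grasp; the last joint's range is limited). The gripper opens to 85 mm and grips with 20 to 120 N. Pads are 22 mm wide; open, the fingers measure 114 mm over their backs; the gripper's body (76 mm by 85 mm) begins 54 mm behind the grasp point. The pads swing forward as they close: fully open they stand 13 mm farther back than shut.
Start: joints at [-1.341, 0.276, -0.026, 1.268, 0, 1.467], TCP at [0.204, -0.591, 0.231] pointing down, gripper open.
Joint ranges: [-3.12, 3.12], [-0.85, 1.88], [-1.08, 1.24], [-1.95, 2.15], [-1.57, 1.53], [-3.14, 3.14]. Speed limits (rad/s): [2.57, 2.57, 3.14, 3.14, 3.14, 3.14].

### API

Orientations are given as a unit quaternion [w, x, y, z].
In Python, from rig import read_state, vision, job, bot gives the robot as it stands.
- The arm moves only by the tool jog_arm, never from a script. Its arguments are lists of equal length, an entry for each row: "offset": the shift along the tool's x, y, z in m, a list of three; "turn": the turn about the tool's z in rad. In form: {"offset": [[x, y, z], ...], "turn": [turn, ...]}. A call has 1 to 12 rows; each row shifts and turns the commanded pose from where the row before left it, along the tool's axes as they then stand; what a row does not reach is not made up. A row lasts 1/10 s, in which the tool goes at most 50 mm and 8.59 degrees, less where a joint would pass 70% of its speed; a pose out of reach is approached as far as the arm can. A call is refused whole if a number of a shift passes 0.05 or a number of a turn 0.15, either way. A call with a gripper value outside its range is refused whole. "hand" is the finger opening in m, from 0 to 0.0854, set as the call begins (left out, the last holds). The fingers move at their own pace and stop on an object; the grip force is fixed at half the most. Time passes only in rows, so rows that do not move let the fingers close. It gives the time, the measured TCP pose, the force and the opening at its end, in the units of the state.
- read_state(): the state, without advancing time (a new reading comes with each control period).
- vision.camera(name): name is "scene" or "top" or "wrist"; returns the picture (384x512x3 uint8, red, green, blue); there is no depth.
- vision.camera_model(name): a dict with "K" (3x3 intrinsics, pixels), "dist_coeffs" ([k1, k2, p1, p2, k3] as OpenCV has them; the pictures are not rectified), "T" (4x4, takes a point from camera to world coordinates). Camera axes: x right, y down, z forward; pixel columns grow to the right and rows downward; lengths in m; the calibration is good to about 2 mm. A picture is of the moment at which its call begins: read the wrist's pose just before it. camera_model takes no time and is no camera call; for the wrist camera it gives the pose at the moment of the call.
- job.sign_off(): hands the job in, once; it reports no verdict.
Trained networks look in the newest picture that a camera, given by its name, has taken for a name from the list of things; names that differ only in an ending like _2 or _b are one class to them, and where a whole thing is asked for, a point or a joint stands for the part that bears it (a point fixed in the world has none). Each returns a list of dicts, best first, with "confidence" (0 to 1); they miss things now and then, are a little off and sometimes report something else, mostly with a low value. They report only what shows in the picture. A call takes as long as a camera call. They do not tell look-alikes from the thing itself.
- vision.find_in(camera, thing): "bbox" ([centre column, centre row, width, height] in pixels, round what is visible of it).
- vision.mark_of(camera, thing): "position" ([column, row] in pixels: a listed point, or the origin of a listed thing).
The state is a dict: "time": time; "qpos": joint angles; "dq": joint speeds; "joint_efforts": joint torques, N m; "eef_pos": TCP position; "tool_rot": TCP orientation; "contact_force": force on the tool from outside, world axes, zero at the start; "torque": the same for the moment, N m; "gripper_width": opening from 0.0 (shut) to 1.0 (fully open).
Only numpy, scipy, OpenCV 4.12 (cv2) and the standard library are available. Lean on these libraries where they do the work, as an engineer would, in place of code of your own. Each camera call takes 0.05 s, during which the arm holds its last target. There are 200 camera calls.

## Working session

There is one attempt and no reset: what is moved stays moved. The work goes in short steps, Python scripts to look and compute and a tool call to move; the robot and the scene stay as the last step left them, time stands still between calls to the robot, and variables do not carry over. Pictures are saved under pics/ and viewed, on a budget of 14 in all, crops included, one or two more only if the job needs it, and the job is handed in when it is done.

Besides the shell and the picture viewer there is one more tool, called by a JSON object that holds its "fn" and its "kwargs", one argument or row to a line. jog_arm: Moves the arm, as the interface text tells. Its arguments: {"type":"object","properties":{"offset":{"type":"array"},"turn":{"type":"array"},"hand":{"type":"number"}},"required":["offset","turn"]}

```bash
ls; mkdir -p pics; python3 - <<'E'
from rig import read_state, vision, job, bot
import cv2,numpy as np
s=read_state(); print(s, bot.grip_depth)
for c in ("scene","top"):
    im=vision.camera(c); cv2.imwrite(f"pics/{c}0.png",im[:,:,::-1])
    m=vision.camera_model(c); print(c,m["K"],m["dist_coeffs"],np.round(m["T"],3))
    for t in ["jig","jig_entry","jig_exit","jig_bay1","keeper_knob","keeper_pivot","rod","rod_shoulder","rod_tip","leaf0","leaf0_flap","flask","glue","tape","cup"]:
        print(t,[(round(d["confidence"],2),np.round(d["position"],1).tolist()) for d in vision.mark_of(c,t)])
E
```

```text
pics
{'time': 0.0, 'qpos': array([-1.34140894e+00,  2.77123742e-01, -2.79108646e-02,  1.26797918e+00,
       -1.53879377e-05,  1.46740804e+00]), 'dq': array([-8.65337413e-04,  8.03502490e-04, -8.92497329e-04, -5.77682811e-05,
        1.31993211e-03,  5.66933998e-04]), 'joint_efforts': array([-4.20460410e-04, -4.45511091e+01,  2.95199132e+01,  1.64409459e-02,
       -6.34283674e-05,  3.60478687e-07]), 'eef_pos': array([ 0.20398118, -0.58994619,  0.23015131]), 'tool_rot': array([-1.10604395e-03,  9.86188843e-01,  1.65621066e-01, -7.74818573e-05]), 'contact_force': array([ 0.00297717, -0.4259224 ,  0.61191622]), 'torque': array([ 0.02898494,  0.00840453, -0.0066363 ]), 'gripper_width': 1.000394889752122} 0.0187
scene [[485.52344022   0.         246.96252811]
 [  0.         485.52344022 196.07118664]
 [  0.           0.           1.        ]] [0.056729 0.       0.       0.       0.      ] [[-0.334  0.659 -0.674  1.602]
 [ 0.943  0.237 -0.235  0.334]
 [ 0.005 -0.714 -0.7    1.131]
 [ 0.     0.     0.     1.   ]]
jig [(0.68, [284.2, 229.5]), (0.24, [391.8, 261.4])]
jig_entry [(0.85, [251.5
[... 1148 characters left out ...]
ay1 [(0.93, [222.7, 189.8]), (0.81, [236.2, 187.6]), (0.66, [203.0, 194.1]), (0.38, [356.1, 238.9])]
keeper_knob [(0.56, [276.7, 183.4])]
keeper_pivot [(0.69, [257.6, 217.8]), (0.64, [266.9, 166.1]), (0.52, [356.9, 237.8])]
rod [(0.65, [356.6, 237.6]), (0.16, [204.1, 245.8])]
rod_shoulder [(0.82, [348.3, 237.7]), (0.55, [255.6, 239.6])]
rod_tip [(0.91, [289.8, 244.5])]
leaf0 [(0.91, [205.4, 245.2]), (0.8, [139.0, 256.2]), (0.79, [167.5, 242.5]), (0.74, [258.1, 240.3])]
leaf0_flap [(0.96, [201.1, 221.3]), (0.59, [123.1, 240.2])]
flask [(0.75, [124.6, 194.5])]
glue [(0.7, [249.8, 146.8])]
tape [(0.72, [382.6, 186.9]), (0.58, [286.4, 243.8])]
cup [(0.62, [295.9, 146.5]), (0.46, [170.8, 243.1])]
```

```bash
python3 - <<'E'
import cv2
for c,(x0,x1,y0,y1) in {"top":(90,410,110,290),"scene":(100,430,120,320)}.items():
    im=cv2.imread(f"pics/{c}0.png")[y0:y1,x0:x1]; cv2.imwrite(f"pics/{c}0c.png",cv2.resize(im,None,fx=2.4,fy=2.4,interpolation=cv2.INTER_CUBIC))
E
```

```text
(no output)
```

View pics/top0c.png

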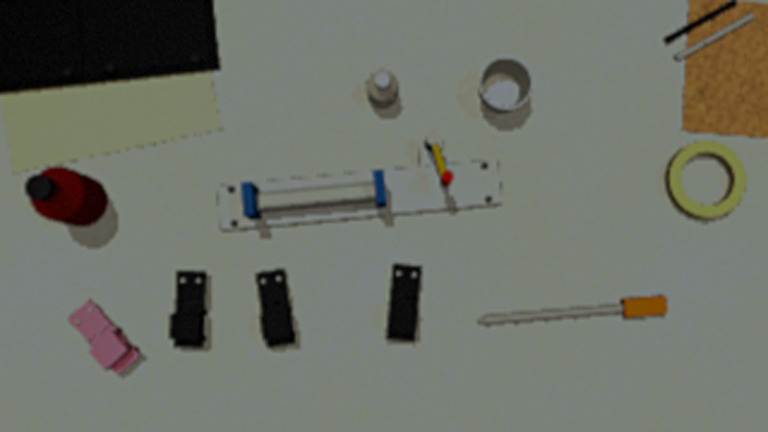

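View pics/scene0c.png

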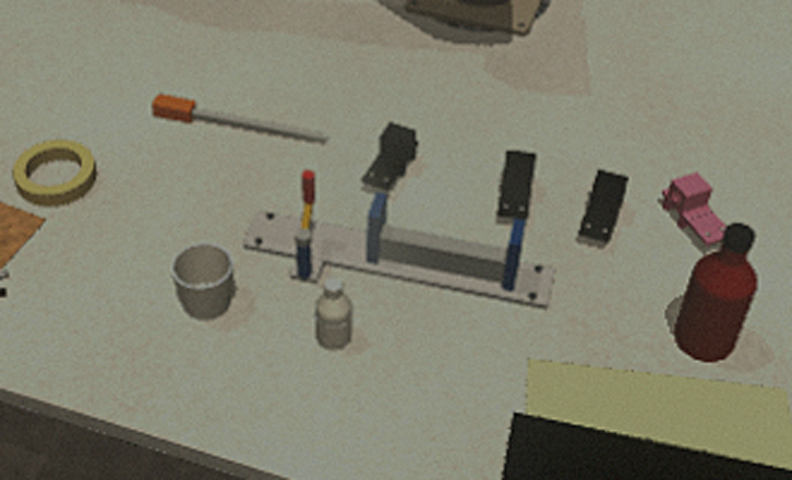

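Three black leaves at full-image top pixels of about (168,240), (205,240) and (258,237), flaps pointing away from the robot. The rod lies at right with its tip to the left, the keeper is nearly shut, and the pink decoy is far left. Next: a pose helper.

```bash
cat > h.py <<'E'
from rig import read_state, vision, job, bot
import cv2, numpy as np
from scipy.spatial.transform import Rotation as R
from scipy.optimize import least_squares
def model(c):
    m=vision.camera_model(c); return np.array(m["K"]),np.array(m["dist_coeffs"]),np.array(m["T"])
def ray(m,px):
    u=cv2.undistortPoints(np.array([[px]],float),m[0],m[1])[0,0]
    return m[2][:3,3], m[2][:3,:3]@np.array([u[0],u[1],1])
def at_z(m,px,z):
    o,d=ray(m,px); return (o+d*(z-o[2])/d[2])[:2]
def proj(m,P):
    Ti=np.linalg.inv(m[2]); P=np.atleast_2d(P)
    return cv2.projectPoints(P.astype(float),cv2.Rodrigues(Ti[:3,:3])[0],Ti[:3,3],m[0],m[1])[0][:,0]
def place(p,L):  # x,y,yaw
    c,s=np.cos(p[2]),np.sin(p[2]); L=np.atleast_2d(L)
    return np.c_[p[0]+c*L[:,0]-s*L[:,1],p[1]+s*L[:,0]+c*L[:,1],L[:,2]]
def fit(obs,p0):  # obs: list of (model,local point,pixel)
    f=lambda p:np.concatenate([(proj(m,place(p,l))[0]-px) for m,l,px in obs])
    r=least_squares(f,p0,loss="soft_l1",f_scale=2); return r.x,np.round(f(r.x).reshape(-1,2),1)
def tcp():
    s=read_state(); w,x,y,z=s["tool_rot"]; return s["eef_pos"],R.from_quat([x,y,z,w]).as_matrix()
def snap(c,name=None,crop=None,k=1.5):
    m=model(c); im=vision.camera(c)[:,:,::-1]
    if name:
        if crop: im=im[crop[2]:crop[3],crop[0]:crop[1]]
        cv2.imwrite(f"pics/{name}.png",cv2.resize(im,None,fx=k,fy=k,interpolation=cv2.INTER_CUBIC))
    return m
def marks(c,t,n=9):
    return [(round(d["confidence"],2),np.array(d["position"])) for d in vision.mark_of(c,t)][:n]
def to(goal,yaw):
    """offset in tool axes to reach TCP goal with tool x axis at world yaw, tool down"""
    p,M=tcp(); d=M.T@(np.array(goal)-p); cur=np.arctan2(M[1,0],M[0,0])
    t=-(yaw-cur); t=(t+np.pi)%(2*np.pi)-np.pi
    print("tcp",p.round(4),"yawx %.3f"%cur,"offset",d.round(4),"turn %.3f"%t,"tilt",M[:,2].round(4))
E
python3 - <<'E'
from h import *
m=model("top");s=model("scene")
for n,px,z in [("entry",(248,188.4),.076),("exit",(193.3,191.6),.076),("knob",(276.7,183.4),.11),("bay1",(222.7,189.8),.054),("leafA",(167.5,242.5),0),("leafA2",(139,256.2),0),("leafB",(205.4,245.2),0),("leafB flap",(201.1,221.3),.0235),("leafC",(258.1,240.3),0),("rod",(356.6,237.6),0),("shoulder",(348.3,237.7),.013),("tip",(289.8,244.5),.013)]: print(n,at_z(m,px,z).round(3))
for n,px,z in [("entry",(251.5,207.4),.076),("exit",(315.6,220.8),.076),("bay1",(298.4,226),.054),("knob",(227.9,193.1),.11),("pivot",(227.6,209.1),.11),("leaf",(263.7,186.5),0),("leaf",(351.9,209.4),0),("leaf",(314.9,195.3),0),("shoulder",(180.8,165.1),.013),("tip",(235.5,180.4),.013)]: print("S",n,at_z(s,px,z).round(3))
w=model("wrist"); p,M=tcp(); T=np.eye(4);T[:3,:3]=M;T[:3,3]=p; print((np.linalg.inv(T)@w[2]).round(3),w[0],w[1])
E
```

```text
entry [0.625 0.026]
exit [0.617 0.202]
knob [ 0.636 -0.065]
bay1 [0.624 0.109]
leafA [0.454 0.298]
leafA2 [0.41  0.393]
leafB [0.443 0.171]
leafB flap [0.523 0.183]
leafC [ 0.457 -0.006]
rod [ 0.461 -0.341]
shoulder [ 0.461 -0.31 ]
tip [ 0.442 -0.112]
S entry [0.628 0.009]
S exit [0.616 0.205]
S bay1 [0.633 0.159]
S knob [ 0.626 -0.067]
S pivot [ 0.689 -0.044]
S leaf [ 0.45  -0.008]
S leaf [0.456 0.294]
S leaf [0.433 0.166]
S shoulder [ 0.458 -0.311]
S tip [ 0.467 -0.103]
[[-0.    -0.963 -0.27   0.068]
 [ 1.     0.    -0.001  0.   ]
 [ 0.001 -0.27   0.963 -0.143]
 [ 0.     0.     0.     1.   ]] [[338.92323862   0.         256.73692701]
 [  0.         338.92323862 191.85429274]
 [  0.           0.           1.        ]] [-0.04209425  0.          0.          0.          0.        ]
```

{"fn": "jog_arm", "kwargs": {
  "offset": [
    [0,0,0],
    [0,0,0],
    [0,0,0],
    [0,0,0],
    [0,0,0],
    [0,0,0],
    [0,0,0],
    [0,0,0],
    [0,0,0],
    [0,0,0]
  ],
  "turn": [-0.1284,-0.1284,-0.1284,-0.1284,-0.1284,-0.1284,-0.1284,-0.1284,-0.1284,-0.1284]
}}

```text
time: 2.6
eef_pos: [0.2042, -0.5907, 0.2313]
tool_rot: [-0.0, 0.689, 0.725, 0.0]
contact_force: [-0.3, 0.3, -0.4]
gripper_width: 0.997
```

{"fn": "jog_arm", "kwargs": {
  "offset": [
    [0.042,0.0236,-0.0044],
    [0.042,0.0236,-0.0044],
    [0.042,0.0236,-0.0044],
    [0.042,0.0236,-0.0044],
    [0.042,0.0236,-0.0044],
    [0.042,0.0236,-0.0044],
    [0.042,0.0236,-0.0044],
    [0.042,0.0236,-0.0044]
  ],
  "turn": [0,0,0,0,0,0,0,0]
}}

```text
time: 3.4
eef_pos: [0.3778, -0.2447, 0.267]
tool_rot: [0.001, 0.691, 0.723, 0.0]
contact_force: [0.8, -0.5, -0.4]
gripper_width: 0.997
```

{"fn": "jog_arm", "kwargs": {
  "offset": [
    [0.042,0.0236,-0.0044],
    [0.042,0.0236,-0.0044],
    [0.042,0.0236,-0.0044],
    [0.042,0.0236,-0.0044],
    [0.042,0.0236,-0.0044],
    [0.042,0.0236,-0.0044],
    [0.042,0.0236,-0.0044],
    [0.042,0.0236,-0.0044],
    [0,0,0],
    [0,0,0]
  ],
  "turn": [0,0,0,0,0,0,0,0,0,0],
  "hand": 0
}}

```text
time: 4.4
eef_pos: [0.5505, 0.0988, 0.3015]
tool_rot: [-0.0, 0.69, 0.724, -0.0]
contact_force: [-0.1, -0.0, 0.1]
gripper_width: -0.002
```

```bash
python3 - <<'E'
from h import *
p,M=tcp(); print(p.round(4),M.round(3),read_state()["time"])
m=snap("wrist","w1",k=1.5)
for t,z in [("jig",0),("jig_entry",.076),("jig_exit",.076),("jig_bay0",.054),("jig_bay1",.054),("jig_bay2",.054),("keeper_knob",.11),("keeper_pivot",.11),("leaf0",0),("leaf0_flap",.0235)]:
    print(t,[(c,px.round(1).tolist(),at_z(m,px,z).round(4).tolist()) for c,px in marks("wrist",t)])
E
```

```text
[0.5505 0.0988 0.3015] [[-0.048  0.999 -0.001]
 [ 0.999  0.048 -0.   ]
 [-0.    -0.001 -1.   ]] 4.4
jig [(0.89, [312.2, 141.7], [0.6224, 0.1145]), (0.65, [317.1, 147.2], [0.6295, 0.1076])]
jig_entry [(0.64, [322.2, 230.2], [0.6308, 0.0213])]
jig_exit [(0.74, [320.7, 59.1], [0.6108, 0.2083])]
jig_bay0 [(0.94, [316.1, 148.8], [0.6185, 0.1129]), (0.76, [317.0, 102.7], [0.6148, 0.1646]), (0.74, [315.6, 188.7], [0.6225, 0.0652])]
jig_bay1 [(0.94, [316.1, 148.8], [0.6185, 0.1129]), (0.76, [317.0, 102.7], [0.6148, 0.1646]), (0.74, [315.6, 188.7], [0.6225, 0.0652])]
jig_bay2 [(0.94, [316.1, 148.8], [0.6185, 0.1129]), (0.76, [317.0, 102.7], [0.6148, 0.1646]), (0.74, [315.6, 188.7], [0.6225, 0.0652])]
keeper_knob []
keeper_pivot [(0.66, [375.2, 299.2], [0.6922, -0.0463])]
leaf0 [(0.95, [180.1, 218.7], [0.4482, -0.0012]), (0.66, [173.5, 91.7], [0.4417, 0.1691])]
leaf0_flap [(0.92, [233.8, 87.2], [0.5193, 0.1774]), (0.58, [373.3, 296.0], [0.7261, -0.0964])]
```

View pics/w1.png

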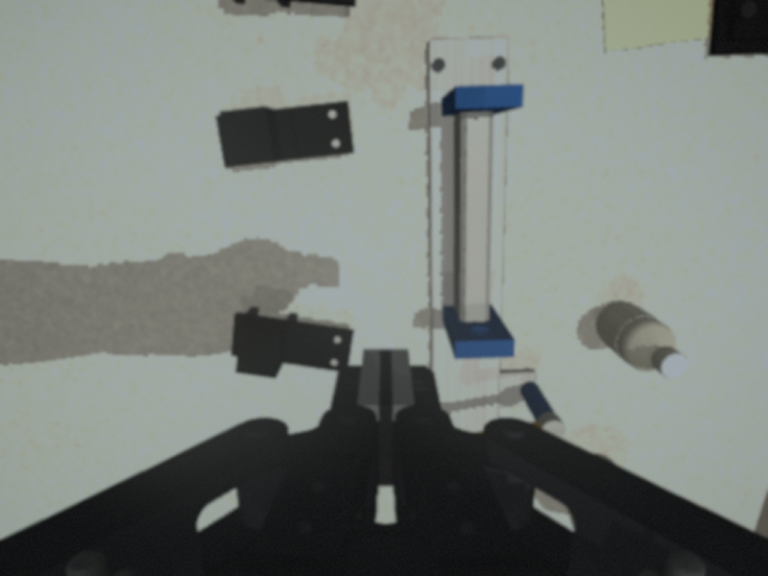

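The entry plate is at about (478,332), the exit plate at (483,98), leaves at (290,345), (285,132) and one cut off at the top. I'll fit silhouettes for precise poses.

```bash
cat >> h.py <<'E'
from scipy.optimize import minimize
def box(x0,x1,y0,y1,z0,z1): return np.array([[x,y,z] for x in (x0,x1) for y in (y0,y1) for z in (z0,z1)])/1000.
JIG=[box(-22,22,-95,-81,10,96),box(-22,22,81,95,10,96)]
LEAF=[box(-22,-14,-20,20,0,20),box(14,22,-20,20,0,20),box(-30,75,-20,20,20,27),box(-17,17,-20,20,27,57)]
def sil(m,p,boxes,shape,dz=0,S=4):
    im=np.zeros((shape[0]*S,shape[1]*S),np.uint8)
    for b in boxes:
        q=proj(m,place(p,b)+[0,0,dz]); h=cv2.convexHull(((q+.5)*S*16-8).astype(np.int32))
        cv2.fillConvexPoly(im,h,255,cv2.LINE_AA,4)
    return cv2.resize(im,shape[::-1],interpolation=cv2.INTER_AREA)/255.
def silfit(m,mask,boxes,p0,dz=0,pad=12):
    q=np.vstack([proj(m,place(p0,b)+[0,0,dz]) for b in boxes]); a=np.maximum(q.min(0)-pad,0).astype(int); b=np.minimum(q.max(0)+pad,[mask.shape[1],mask.shape[0]]).astype(int)
    w=(slice(a[1],b[1]),slice(a[0],b[0])); sc=np.array([.01,.01,.1])
    f=lambda v:((sil(m,p0+v*sc,boxes,mask.shape,dz,2)-mask)[w]**2).sum()
    r=minimize(f,np.zeros(3),method="Nelder-Mead",options=dict(initial_simplex=[[0,0,0],[1,0,0],[0,1,0],[0,0,1.]],xatol=.01,fatol=.1))
    p=p0+r.x*sc; return p,r.fun/sil(m,p,boxes,mask.shape,dz,2)[w].sum()
def hsv(im): return [c.astype(int) for c in cv2.split(cv2.cvtColor(cv2.GaussianBlur(im,(3,3),0),cv2.COLOR_RGB2HSV))]
def bluemask(im): h,s,v=hsv(im); return ((h>100)&(h<130)&(s>120)).astype(float)
def darkmask(im,t=60): h,s,v=hsv(im); return (v<t).astype(float)
E
python3 - <<'E'
from h import *
m=model("wrist"); im=vision.camera("wrist")
b=bluemask(im); print(b.sum())
p,e=silfit(m,b,JIG,np.array([.6225,.1125,.045])); print("jig",p.round(4),e)
for z in (0,.003,-.003): print(silfit(m,b,JIG,np.array([.6225,.1125,.045]),dz=z))
obs=[(m,(0,-.095,.076),(322.2,230.2)),(m,(0,.095,.076),(320.7,59.1)),(m,(0,-.05,.054),(315.6,188.7)),(m,(0,0,.054),(316.1,148.8)),(m,(0,.05,.054),(317,102.7))]
print(fit(obs,p))
d=darkmask(im)
for q in ([.448,-.002,.05],[.443,.169,.1]): 
    for t in (50,60,70): print("leaf",silfit(m,darkmask(im,t),LEAF,np.array(q)))
E
```

```text
1119.0
jig [0.6205 0.1131 0.1021] 0.5334284192390322
(array([0.62048462, 0.11311733, 0.1020743 ]), np.float64(0.5334284192390322))
(array([0.61964343, 0.11291242, 0.10739539]), np.float64(0.5425127576411081))
(array([0.6208808 , 0.11365836, 0.10139277]), np.float64(0.5265262688325056))
(array([0.61965933, 0.11290863, 0.09579506]), array([[-1.7,  1. ],
       [-0.6, -0.6],
       [ 1.6,  0.5],
       [ 1. , -1.2],
       [-0.2,  0.4]]))
leaf (array([ 0.45269298, -0.00423511, -0.13409788]), np.float64(0.29585611735966943))
leaf (array([ 0.45143513, -0.0028842 , -0.14196017]), np.float64(0.2494527203498349))
leaf (array([ 0.45099306, -0.00253979, -0.12981517]), np.float64(0.23246858550489272))
leaf (array([0.4447254 , 0.16902225, 0.11528381]), np.float64(0.22687094815750006))
leaf (array([0.44575666, 0.16974907, 0.11967675]), np.float64(0.16695824571929446))
leaf (array([0.44433161, 0.1680344 , 0.14805249]), np.float64(0.128946863336345))
```

```bash
python3 - <<'E'
from h import *
m=model("wrist"); im=vision.camera("wrist"); np.save("w1.npy",im)
h,s,v=hsv(im)
for (x,y) in [(320,64),(305,68),(345,68),(322,232),(313,220),(330,218)]: print((x,y),im[y,x],h[y,x],s[y,x],v[y,x])
for n,p in (("a",(.6205,.1131,.102)),("b",(.622,.1125,.05))):
    o=cv2.resize(im[:,:,::-1],None,fx=3,fy=3,interpolation=cv2.INTER_CUBIC)
    for b in JIG+[box(-32,32,-260,140,10,10.1),box(-8,8,-81,81,54,54.1)]:
        q=proj(m,place(p,b)); hl=cv2.convexHull(((q+.5)*3-.5).astype(np.int32)); cv2.polylines(o,[hl],True,(0,255,0),1)
    cv2.imwrite(f"pics/ov_{n}.png",o[20:750,780:1180])
a=np.hstack([cv2.imread("pics/ov_a.png"),cv2.imread("pics/ov_b.png")]); cv2.imwrite("pics/ov.png",a[:600])
E
```

```text
(320, 64) [ 38  70 111] 107 166 112
(305, 68) [ 38  69 109] 107 167 107
(345, 68) [ 48  78 119] 108 138 120
(322, 232) [ 52  80 119] 107 144 119
(313, 220) [42 52 66] 108 93 66
(330, 218) [38 48 60] 106 92 61
```

View pics/ov.png

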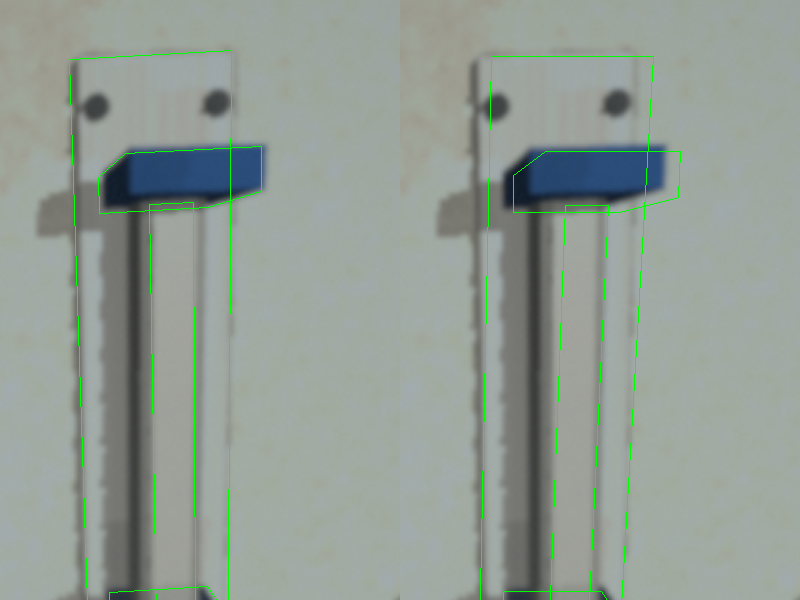

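The left overlay (yaw 0.10) nearly matches, slightly over-rotated. I'll loosen the blue mask and refit.

```bash
sed -i 's/((h>100)&(h<130)&(s>120))/((h>100)\&(h<120)\&(s>75))/' h.py; python3 - <<'E'
from h import *
m=model("wrist"); im=np.load("w1.npy"); b=bluemask(im); b=cv2.morphologyEx(b,cv2.MORPH_CLOSE,np.ones((3,3)))
n,l,st,c=cv2.connectedComponentsWithStats(b.astype(np.uint8)); print(st[st[:,4]>40])
for q in ([.6205,.113,.09],[.622,.111,.07]):print(silfit(m,b,JIG,np.array(q)))
# manual: base edges z=10: pixels from overlay (u=(x+780)/3, v=(y+20)/3)
L=[(75,65),(87,570)];Rr=[(234,58),(225,590)]
for E in (L,Rr):
    w=[at_z(m,((x+780)/3,(y+20)/3),.010) for x,y in E]; d=w[0]-w[1]; print(np.round(w,4),"yaw",np.arctan2(-d[0],d[1]))
E
```

```text
[[     0      0    512    384 194728]
 [   296     55     52     20    826]
 [   298    206     45     31    890]
 [   349    256     17     20    164]]
(array([0.62021696, 0.11437633, 0.08964305]), np.float64(0.29888295213326493))
(array([0.6205189 , 0.11409317, 0.09425711]), np.float64(0.2996737176398667))
[[0.5773 0.2469]
 [0.5964 0.0399]] yaw 0.092132604280539
[[0.6399 0.2527]
 [0.659  0.0334]] yaw 0.08722069357824708
```

{"fn": "jog_arm", "kwargs": {
  "offset": [
    [-0.0273,0.0144,0.03],
    [-0.0273,0.0144,0.03],
    [-0.0273,0.0144,0.03],
    [-0.0273,0.0144,0.03],
    [-0.0273,0.0144,0.03],
    [0,0,0.027],
    [0,0,0.0265],
    [0,0,0]
  ],
  "turn": [0,0,0,0,0,0,0,0],
  "hand": 0
}}

```text
time: 5.85
eef_pos: [0.625, -0.0349, 0.0936]
tool_rot: [-0.004, 0.691, 0.723, -0.003]
contact_force: [-0.3, 0.5, -0.4]
gripper_width: 0.001
```

{"fn": "jog_arm", "kwargs": {
  "offset": [
    [-0.0105,0.0014,0],
    [-0.0105,0.0014,0],
    [-0.01,0.0014,0],
    [-0.0112,0.0049,0],
    [-0.0111,0.0048,0],
    [-0.0086,0.0087,0],
    [-0.0085,0.0087,0],
    [-0.0025,0.0081,0],
    [-0.0025,0.0081,0],
    [0,0,0]
  ],
  "turn": [0,0,0,0,0,0,0,0,0,0]
}}

```text
time: 6.85
eef_pos: [0.681, -0.1089, 0.0981]
tool_rot: [0.001, 0.691, 0.723, 0.0]
contact_force: [-0.3, -0.5, 0.5]
gripper_width: 0.001
```

{"fn": "jog_arm", "kwargs": {
  "offset": [
    [0,-0.01,0],
    [0,0,-0.05],
    [0,0,-0.05],
    [0,0,-0.05],
    [0.0357,-0.02,-0.01],
    [0.0357,-0.02,-0.01],
    [0.0357,-0.02,-0.01],
    [0.0357,-0.02,-0.01]
  ],
  "turn": [0,0,0,0,0,0,0,0],
  "hand": 0.0854
}}

```text
time: 7.65
eef_pos: [0.581, 0.0314, 0.2886]
tool_rot: [-0.0, 0.691, 0.723, -0.0]
contact_force: [-0.0, -0.3, 0.5]
gripper_width: 1.002
```

{"fn": "jog_arm", "kwargs": {
  "offset": [
    [0.0357,-0.02,-0.01],
    [0.0357,-0.02,-0.01],
    [0.0357,-0.02,-0.01],
    [0.0357,-0.02,-0.01],
    [0,0,0],
    [0,0,0],
    [0,0,0]
  ],
  "turn": [0,0,0,0,0,0,0]
}}

```text
time: 8.35
eef_pos: [0.4964, 0.1685, 0.3277]
tool_rot: [0.0, 0.691, 0.723, -0.0]
contact_force: [-0.1, 0.5, -0.7]
gripper_width: 0.999
```

```bash
python3 - <<'E'
from h import *
p,M=tcp(); print(p.round(4),M.round(3),read_state()["time"])
m=snap("wrist"); im=vision.camera("wrist"); np.save("w2.npy",im)
b=cv2.morphologyEx(bluemask(im),cv2.MORPH_CLOSE,np.ones((3,3)))
print("jig",silfit(m,b,JIG,np.array([.6207,.1135,.09])))
for t,z in [("jig_entry",.076),("jig_exit",.076),("jig_bay0",.054),("leaf0",0),("leaf0_flap",.0235)]:
    print(t,[(c,px.round(1).tolist(),at_z(m,px,z).round(4).tolist()) for c,px in marks("wrist",t)])
vision.camera("top")
print("knob",[(c,px.round(1).tolist(),at_z(model("top"),px,.11).round(4).tolist()) for c,px in marks("top","keeper_knob")])
cv2.imwrite("pics/w2.png",np.vstack([cv2.resize(im[:,:,::-1],None,fx=1.2,fy=1.2)]))
cv2.imwrite("pics/t2.png",cv2.resize(vision.camera("top")[110:290,90:410,::-1],None,fx=2.4,fy=2.4))
E
```

```text
[0.4964 0.1685 0.3277] [[-0.046  0.999 -0.   ]
 [ 0.999  0.046 -0.001]
 [-0.001 -0.    -1.   ]] 8.35
jig (array([0.61459674, 0.11399575, 0.0101797 ]), np.float64(0.43134197062258056))
jig_entry [(0.74, [352.2, 272.5], [0.6275, 0.0231]), (0.74, [428.7, 251.1], [0.723, 0.0574])]
jig_exit [(0.83, [357.5, 126.6], [0.6107, 0.2097])]
jig_bay0 [(0.98, [346.9, 234.4], [0.6208, 0.0671]), (0.9, [350.9, 199.7], [0.6202, 0.1153]), (0.58, [352.9, 162.5], [0.6169, 0.1638]), (0.47, [219.2, 255.9], [0.452, 0.0282])]
leaf0 [(0.89, [223.2, 47.8], [0.447, 0.2971]), (0.74, [219.1, 146.0], [0.444, 0.1689]), (0.58, [219.1, 256.8], [0.4465, -0.0003]), (0.4, [350.8, 200.9], [0.6368, 0.0977])]
leaf0_flap [(0.64, [272.0, 142.2], [0.5159, 0.1805])]
knob [(0.7, [202.7, 243.3], [0.4519, 0.168]), (0.69, [291.8, 161.7], [0.7055, -0.1148])]
```

View pics/w2.png

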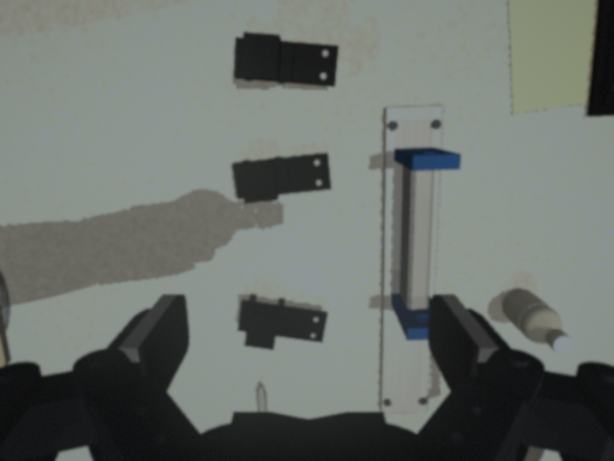

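The keeper is open: the top view puts the knob at (0.7055, -0.115). All three leaves are visible, at about (258,60), (275,178) and (275,320) in this picture. Next I fit leaf poses.

```bash
cat >> h.py <<'E'
def leafpose(m,im,p0,t=70,dz=0):
    d=darkmask(im,t).astype(np.uint8); n,l,st,c=cv2.connectedComponentsWithStats(d)
    k=proj(m,place(p0,[[.02,0,.027]])+[0,0,dz])[0].astype(int); i=l[k[1],k[0]]
    return silfit(m,(l==i).astype(float),LEAF,np.array(p0),dz)+(st[i][4],)
E
python3 - <<'E'
from h import *
m=model("wrist"); im=np.load("w2.npy"); o=cv2.resize(im[:,:,::-1],None,fx=3,fy=3,interpolation=cv2.INTER_CUBIC)
for q in ([.447,.297,0.05],[.444,.169,.14],[.4475,-.002,0]):
    for t in (60,75): p,e,a=leafpose(m,im,q,t); print(q,t,p.round(4),round(e,3),a)
    for b in LEAF:
        h=cv2.convexHull(((proj(m,place(p,b))+.5)*3-.5).astype(np.int32)); cv2.polylines(o,[h],True,(0,255,0),1)
for b in JIG+[box(-32,32,-260,140,10,10.1),box(-8,8,-81,81,54,54.1)]:
    h=cv2.convexHull(((proj(m,place((.62,.114,.088),b))+.5)*3-.5).astype(np.int32)); cv2.polylines(o,[h],True,(0,255,0),1)
cv2.imwrite("pics/ov2.png",cv2.resize(o[60:960,560:1180],None,fx=.66,fy=.66,interpolation=cv2.INTER_AREA))
E
```

```text
[0.447, 0.297, 0.05] 60 [ 0.4458  0.2908 -0.0326] 0.11 2829
[0.447, 0.297, 0.05] 75 [ 0.4452  0.2915 -0.0403] 0.069 2965
[0.444, 0.169, 0.14] 60 [0.4451 0.1701 0.1682] 0.155 2222
[0.444, 0.169, 0.14] 75 [0.4449 0.169  0.1748] 0.103 2361
[0.4475, -0.002, 0] 60 [ 0.4506 -0.0024 -0.107 ] 0.185 1879
[0.4475, -0.002, 0] 75 [ 0.4504 -0.0005 -0.1208] 0.11 2062
```

View pics/ov2.png

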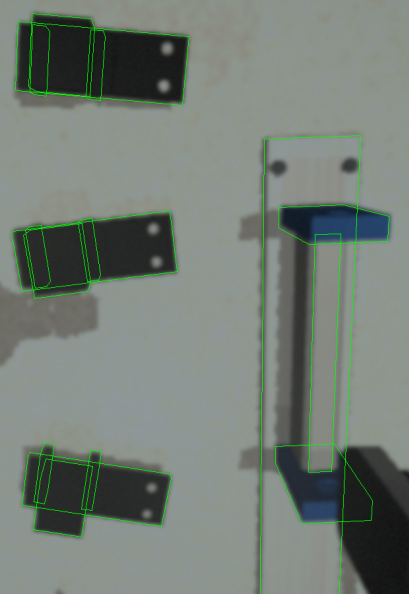

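Overlays match. Leaf A is at (.4455, .2913, -.037), B at (.445, .1695, .171), C at (.4505, -.0015, -.115), and the jig at (.620, .114, .088). Grasping C first.

{"fn": "jog_arm", "kwargs": {
  "offset": [
    [-0.0335,-0.0107,0.03],
    [-0.0335,-0.0107,0.03],
    [-0.0335,-0.0107,0.03],
    [-0.0335,-0.0107,0.03],
    [-0.0337,-0.0109,0.03],
    [0,0,0.0477],
    [0,0,0],
    [0,0,0],
    [0,0,0]
  ],
  "turn": [0,0,0,0,0,0,0.0805,0.0805,0],
  "hand": 0.065
}}

```text
time: 9.75
eef_pos: [0.4504, -0.0009, 0.1301]
tool_rot: [-0.0, 0.747, 0.665, -0.0]
contact_force: [0.5, -0.2, 0.3]
gripper_width: 0.762
```

{"fn": "jog_arm", "kwargs": {
  "offset": [
    [0,0,0.04],
    [0,0,0.03],
    [0,0,0.02],
    [0,0,0.01],
    [0,0,0],
    [0,0,0]
  ],
  "turn": [0,0,0,0,0,0]
}}

```text
time: 10.35
eef_pos: [0.4517, -0.0009, 0.0314]
tool_rot: [0.001, 0.746, 0.666, 0.0]
contact_force: [0.3, 0.0, 0.6]
gripper_width: 0.759
```

{"fn": "jog_arm", "kwargs": {
  "offset": [
    [0,0,0],
    [0,0,0],
    [0,0,0],
    [0,0,0],
    [0,0,0],
    [0,0,0]
  ],
  "turn": [0,0,0,0,0,0],
  "hand": 0.02
}}

```text
time: 10.95
eef_pos: [0.452, -0.0009, 0.0318]
tool_rot: [0.001, 0.747, 0.665, 0.001]
contact_force: [-1.0, 0.2, 6.7]
gripper_width: 0.38
```

{"fn": "jog_arm", "kwargs": {
  "offset": [
    [0,0,-0.02],
    [0,0,-0.04],
    [0,0,-0.04],
    [0,0,0],
    [0,0,0],
    [0,0,0]
  ],
  "turn": [0,0,0,0,0,0]
}}

```text
time: 11.55
eef_pos: [0.4492, -0.0005, 0.1291]
tool_rot: [-0.001, 0.747, 0.665, -0.001]
contact_force: [-0.5, 0.1, -2.6]
gripper_width: 0.387
```

```bash
python3 - <<'E'
from h import *
p,M=tcp(); print(p.round(4),M.round(3),read_state()["gripper_width"])
m=snap("wrist","w3",k=1.3)
E
```

```text
[ 0.4492 -0.0005  0.1291] [[ 0.115  0.993 -0.003]
 [ 0.993 -0.115  0.   ]
 [ 0.    -0.003 -1.   ]] 0.38719838750529506
```

View pics/w3.png

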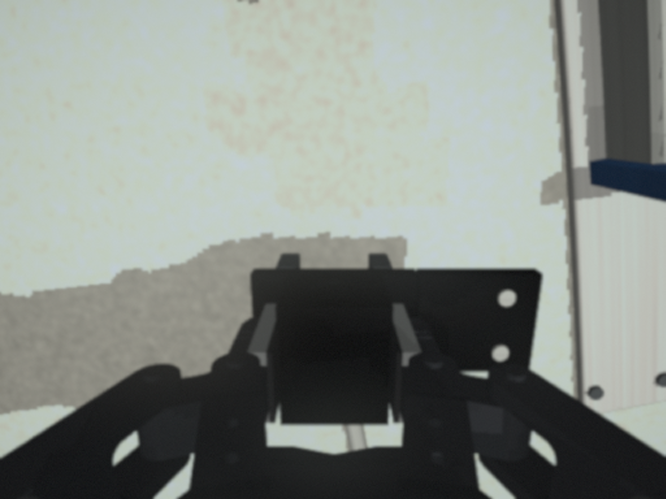

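C is held squarely: barrel between the pads at (330,350), flap to +x. Carrying it over bay0.

{"fn": "jog_arm", "kwargs": {
  "offset": [
    [0,0,-0.0175],
    [0,0,-0.0175],
    [0.0098,0.036,0],
    [0.0098,0.036,0],
    [0.0098,0.036,0],
    [0.0098,0.036,0],
    [0.0098,0.036,0],
    [0,0,0],
    [0,0,0],
    [0,0,0]
  ],
  "turn": [-0.1015,-0.1015,0,0,0,0,0,0,0,0]
}}

```text
time: 12.6
eef_pos: [0.6237, 0.0637, 0.1637]
tool_rot: [-0.002, 0.675, 0.737, -0.001]
contact_force: [-0.2, -0.9, -2.0]
gripper_width: 0.383
```

```bash
python3 - <<'E'
from h import *
to((.6244,.0642,.066),1.659)
m=model("wrist"); im=vision.camera("wrist")
for t,z in [("jig_exit",.076),("jig_bay0",.054),]:
    print(t,[(c,px.round(1).tolist(),at_z(m,px,z).round(4).tolist()) for c,px in marks("wrist",t)])
# rail top + plate fit from this view
o=cv2.resize(im[:,:,::-1],None,fx=2,fy=2,interpolation=cv2.INTER_CUBIC)
for b in JIG[1:]+[box(-32,32,-260,140,10,10.1),box(-8,8,-81,81,54,54.1),box(-12,12,-81,81,50,50.1)]:
    h=cv2.convexHull(((proj(m,place((.62,.114,.088),b))+.5)*2-.5).astype(np.int32)); cv2.polylines(o,[h],True,(0,255,0),1)
cv2.imwrite("pics/ov3.png",o[:600,250:850])
E
```

```text
tcp [0.6237 0.0637 0.1637] yawx 1.659 offset [0.0004 0.0012 0.0977] turn -0.000 tilt [-4.2e-03 -2.0e-04 -1.0e+00]
jig_exit []
jig_bay0 [(0.83, [260.0, 52.5], [0.6169, 0.1622]), (0.8, [259.9, 119.9], [0.621, 0.116]), (0.65, [257.6, 187.1], [0.6238, 0.0652])]
```

View pics/ov3.png

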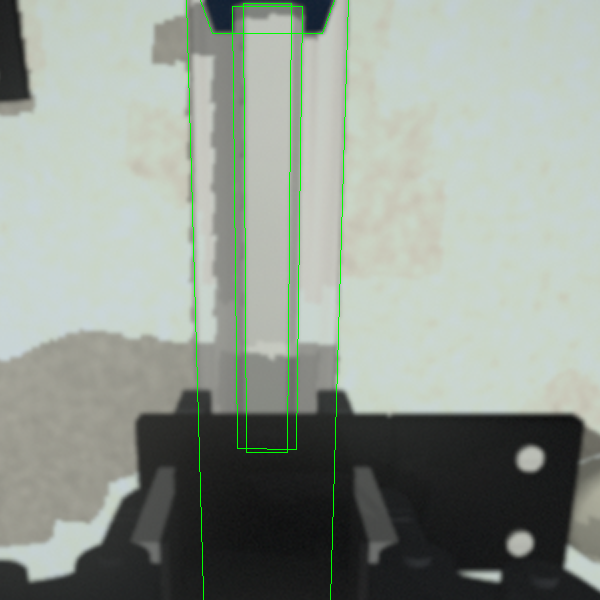

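Alignment is excellent. Lowering.

{"fn": "jog_arm", "kwargs": {
  "offset": [
    [0.0004,0.0012,0.03],
    [0,0,0.025],
    [0,0,0.015],
    [0,0,0.01],
    [0,0,0.006],
    [0,0,0.005],
    [0,0,0.004],
    [0,0,0],
    [0,0,0]
  ],
  "turn": [0,0,0,0,0,0,0,0,0]
}}

```text
time: 13.65
eef_pos: [0.626, 0.0643, 0.0701]
tool_rot: [-0.001, 0.675, 0.737, -0.001]
contact_force: [-2.8, -0.6, -4.0]
gripper_width: 0.385
```

{"fn": "jog_arm", "kwargs": {
  "offset": [
    [0,-0.0012,0.002],
    [0,0,0.002],
    [0,0,0.001],
    [0,0,0]
  ],
  "turn": [0,0,0,0]
}}

```text
time: 14.05
eef_pos: [0.6259, 0.0643, 0.0659]
tool_rot: [0.0, 0.675, 0.738, 0.0]
contact_force: [-3.5, 1.2, 1.7]
gripper_width: 0.382
```

{"fn": "jog_arm", "kwargs": {
  "offset": [
    [0,-0.001,0.001],
    [0,-0.001,0],
    [0,0,0],
    [0,0,0]
  ],
  "turn": [0,0,0,0]
}}

```text
time: 14.45
eef_pos: [0.6258, 0.0643, 0.0659]
tool_rot: [0.001, 0.675, 0.738, 0.002]
contact_force: [-2.2, 0.3, 6.3]
gripper_width: 0.387
```

{"fn": "jog_arm", "kwargs": {
  "offset": [
    [0,0,0],
    [0,0,0],
    [0,0,0],
    [0,0,0]
  ],
  "turn": [0,0,0,0],
  "hand": 0.06
}}

```text
time: 14.85
eef_pos: [0.6236, 0.0641, 0.0641]
tool_rot: [-0.0, 0.675, 0.738, -0.0]
contact_force: [-0.3, -0.3, -0.1]
gripper_width: 0.707
```

{"fn": "jog_arm", "kwargs": {
  "offset": [
    [0,0,-0.03],
    [0,0,-0.04],
    [0,0,-0.04],
    [0,0,0],
    [0,0,0],
    [0,0,0]
  ],
  "turn": [0,0,0,0,0,0]
}}

```text
time: 15.45
eef_pos: [0.6226, 0.0641, 0.1731]
tool_rot: [-0.001, 0.675, 0.738, -0.001]
contact_force: [-0.3, -0.1, 0.4]
gripper_width: 0.7
```

```bash
python3 - <<'E'
from h import *
p,M=tcp(); print(p.round(4),np.arctan2(M[1,0],M[0,0]))
m=model("wrist"); im=vision.camera("wrist")
o=cv2.resize(im[:,:,::-1],None,fx=2,fy=2,interpolation=cv2.INTER_CUBIC)
for b in LEAF:
    h=cv2.convexHull(((proj(m,place((.6244,.0642,.088),b)+[0,0,.034])+.5)*2-.5).astype(np.int32)); cv2.polylines(o,[h],True,(0,255,0),1)
cv2.imwrite("pics/ov4.png",o[150:750,200:900])
vision.camera("top"); mt=model("top")
for t,z in [("leaf0",0),("rod_shoulder",.013),("rod_tip",.013)]: print(t,[(c,at_z(mt,px,z).round(3).tolist()) for c,px in marks("top",t)])
E
```

```text
[0.6226 0.0641 0.1731] 1.6588145284334648
leaf0 [(0.85, [0.448, 0.29]), (0.61, [0.418, 0.393]), (0.4, [0.446, 0.174])]
rod_shoulder [(0.92, [0.456, -0.307])]
rod_tip [(0.76, [0.441, -0.113]), (0.54, [0.773, -0.138])]
```

View pics/ov4.png

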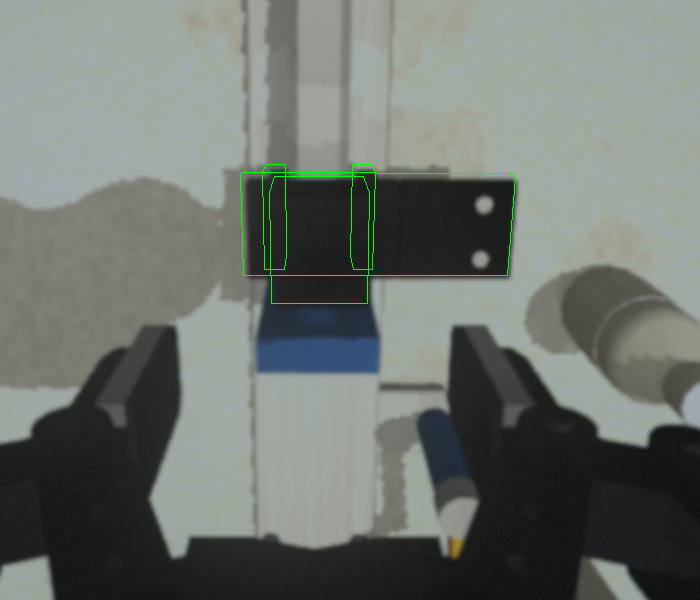

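C is seated flat at bay0 and matches the seated model. Now B.

{"fn": "jog_arm", "kwargs": {
  "offset": [
    [0,0,0],
    [0.0268,-0.0314,0.0086],
    [0.0268,-0.0314,0.0086],
    [0.0268,-0.0314,0.0086],
    [0.0268,-0.0314,0.0086],
    [0.0268,-0.0314,0.0086],
    [0,0,0],
    [0,0,0]
  ],
  "turn": [-0.083,0,0,0,0,0,0,0],
  "hand": 0.065
}}

```text
time: 16.5
eef_pos: [0.4452, 0.1697, 0.131]
tool_rot: [-0.0, 0.644, 0.765, -0.0]
contact_force: [0.8, 0.3, 0.5]
gripper_width: 0.764
```

```bash
python3 - <<'E'
from h import *
m=model("wrist"); im=vision.camera("wrist")
for t in (60,75):
  p,e,a=leafpose(m,im,[.445,.1695,.171],t); print(p.round(4),e,a)
to((p[0],p[1],.033),p[2]+np.pi/2)
E
```

```text
[0.4442 0.1696 0.1251] 0.098187995473149 7379
[0.4448 0.1691 0.1434] 0.07037041747804207 7607
tcp [0.4468 0.1695 0.1316] yawx 1.742 offset [ 0.     -0.0022  0.0986] turn 0.028 tilt [ 1.1e-03 -1.0e-04 -1.0e+00]
```

{"fn": "jog_arm", "kwargs": {
  "offset": [
    [0,-0.001,0.04],
    [0,0,0.03],
    [0,0,0.02],
    [0,0,0.0085],
    [0,0,0],
    [0,0,0]
  ],
  "turn": [0.025,0,0,0,0,0]
}}

```text
time: 17.15
eef_pos: [0.4469, 0.1692, 0.0339]
tool_rot: [0.001, 0.654, 0.757, 0.001]
contact_force: [0.0, -0.6, 0.2]
gripper_width: 0.761
```

{"fn": "jog_arm", "kwargs": {
  "offset": [
    [0,0,0],
    [0,0,0],
    [0,0,0],
    [0,0,0],
    [0,0,0],
    [0,0,0]
  ],
  "turn": [0,0,0,0,0,0],
  "hand": 0.02
}}

```text
time: 17.75
eef_pos: [0.4463, 0.1695, 0.0343]
tool_rot: [0.001, 0.654, 0.757, 0.001]
contact_force: [-1.2, -0.4, 5.8]
gripper_width: 0.387
```

{"fn": "jog_arm", "kwargs": {
  "offset": [
    [0,0,-0.02],
    [0,0,-0.04],
    [0,0,-0.04],
    [0,0,-0.034],
    [0,0,0],
    [-0.0141,0.034,0],
    [-0.0141,0.034,0],
    [-0.0141,0.034,0],
    [-0.0141,0.034,0],
    [-0.0141,0.034,0],
    [0,0,0],
    [0,0,0]
  ],
  "turn": [0,0,0,0,0.058,0,0,0,0,0,0,0]
}}

```text
time: 18.95
eef_pos: [0.6205, 0.1137, 0.1662]
tool_rot: [-0.001, 0.676, 0.737, -0.001]
contact_force: [-0.3, 0.2, -2.5]
gripper_width: 0.385
```

```bash
python3 - <<'E'
from h import *
to((.6205,.114,.066),1.659)
E
```

```text
tcp [0.6205 0.1137 0.1662] yawx 1.658 offset [0.0003 0.0002 0.1002] turn -0.001 tilt [-1.9e-03  1.0e-04 -1.0e+00]
```

{"fn": "jog_arm", "kwargs": {
  "offset": [
    [0,0,0.03],
    [0,0,0.025],
    [0,0,0.015],
    [0,0,0.01],
    [0,0,0.006],
    [0,0,0.005],
    [0,0,0.004],
    [0,0,0.002],
    [0,0,0.002],
    [0,0,0],
    [0,0,0]
  ],
  "turn": [0,0,0,0,0,0,0,0,0,0,0]
}}

```text
time: 20.05
eef_pos: [0.6211, 0.114, 0.0684]
tool_rot: [0.0, 0.675, 0.737, 0.0]
contact_force: [-0.3, 0.2, -2.0]
gripper_width: 0.382
```

{"fn": "jog_arm", "kwargs": {
  "offset": [
    [0,0,0.001],
    [0,0,0.001],
    [0,0,0]
  ],
  "turn": [0,0,0]
}}

```text
time: 20.35
eef_pos: [0.6211, 0.114, 0.0683]
tool_rot: [0.0, 0.675, 0.738, 0.0]
contact_force: [-3.9, -1.0, 9.2]
gripper_width: 0.383
```

{"fn": "jog_arm", "kwargs": {
  "offset": [
    [0,0,0],
    [0,0,0],
    [0,0,0],
    [0,0,0]
  ],
  "turn": [0,0,0,0],
  "hand": 0.06
}}

```text
time: 20.75
eef_pos: [0.6206, 0.114, 0.0657]
tool_rot: [-0.0, 0.675, 0.738, -0.0]
contact_force: [0.4, -0.4, -0.5]
gripper_width: 0.7
```

{"fn": "jog_arm", "kwargs": {
  "offset": [
    [0,0,-0.03],
    [0,0,-0.04],
    [0,0,-0.04],
    [0,0,0],
    [0.02845,-0.0303,0.008],
    [0.02845,-0.0303,0.008],
    [0.02845,-0.0303,0.008],
    [0.02845,-0.0303,0.008],
    [0.02845,-0.0303,0.008],
    [0.02845,-0.0303,0.008],
    [0,0,0],
    [0,0,0]
  ],
  "turn": [0,0,0,0.125,0,0,0,0,0,0,0,0]
}}

```text
time: 21.95
eef_pos: [0.4446, 0.2917, 0.1277]
tool_rot: [0.0, 0.719, 0.695, -0.0]
contact_force: [-0.8, -0.8, 0.3]
gripper_width: 0.704
```

```bash
python3 - <<'E'
from h import *
m=model("wrist"); im=vision.camera("wrist")
for t in (60,75):
  p,e,a=leafpose(m,im,[.4455,.2913,-.037],t); print(p.round(4),e,a)
to((p[0],p[1],.033),p[2]+np.pi/2)
E
```

```text
[ 0.4447  0.2909 -0.0425] 0.10043492815495696 7561
[ 0.4452  0.2907 -0.0399] 0.07492905831355519 7769
tcp [0.4457 0.2914 0.1281] yawx 1.534 offset [-0.0007 -0.0005  0.0951] turn 0.003 tilt [ 7.e-04 -2.e-04 -1.e+00]
```

{"fn": "jog_arm", "kwargs": {
  "offset": [
    [0,-0.0005,0.04],
    [0,0,0.03],
    [0,0,0.02],
    [0,0,0.005],
    [0,0,0],
    [0,0,0]
  ],
  "turn": [0,0,0,0,0,0],
  "hand": 0.065
}}

```text
time: 22.6
eef_pos: [0.4466, 0.2915, 0.0342]
tool_rot: [0.0, 0.72, 0.694, 0.001]
contact_force: [-0.2, 0.6, -0.1]
gripper_width: 0.762
```

{"fn": "jog_arm", "kwargs": {
  "offset": [
    [0,0,0],
    [0,0,0],
    [0,0,0],
    [0,0,0],
    [0,0,0],
    [0,0,0]
  ],
  "turn": [0,0,0,0,0,0],
  "hand": 0.02
}}

```text
time: 23.2
eef_pos: [0.4459, 0.2919, 0.0344]
tool_rot: [0.0, 0.72, 0.694, 0.001]
contact_force: [-1.2, -1.4, 6.2]
gripper_width: 0.384
```

{"fn": "jog_arm", "kwargs": {
  "offset": [
    [0,0,-0.02],
    [0,0,-0.04],
    [0,0,-0.04],
    [0,0,-0.034],
    [0,0,0],
    [-0.0283,0.0316,0],
    [-0.0283,0.0316,0],
    [-0.0283,0.0316,0],
    [-0.0283,0.0316,0],
    [-0.0283,0.0316,0],
    [0,0,0],
    [0,0,0]
  ],
  "turn": [0,0,0,0,-0.125,0,0,0,0,0,0,0]
}}

```text
time: 24.4
eef_pos: [0.6146, 0.1635, 0.1661]
tool_rot: [-0.001, 0.676, 0.737, -0.001]
contact_force: [-0.1, 1.0, -2.5]
gripper_width: 0.389
```

```bash
python3 - <<'E'
from h import *
to((.6156,.1638,.068),1.659)
E
```

```text
tcp [0.6146 0.1635 0.1661] yawx 1.657 offset [0.0002 0.0012 0.0981] turn -0.002 tilt [-1.9e-03  1.0e-04 -1.0e+00]
```

{"fn": "jog_arm", "kwargs": {
  "offset": [
    [0,0.001,0.03],
    [0,0,0.025],
    [0,0,0.015],
    [0,0,0.01],
    [0,0,0.006],
    [0,0,0.005],
    [0,0,0.004],
    [0,0,0.002],
    [0,0,0.002],
    [0,0,0.001],
    [0,0,0],
    [0,0,0]
  ],
  "turn": [0,0,0,0,0,0,0,0,0,0,0,0]
}}

```text
time: 25.6
eef_pos: [0.616, 0.1643, 0.0684]
tool_rot: [0.0, 0.675, 0.738, 0.0]
contact_force: [-2.2, -1.3, 5.6]
gripper_width: 0.387
```

{"fn": "jog_arm", "kwargs": {
  "offset": [
    [0,0,0],
    [0,0,0],
    [0,0,0],
    [0,0,0]
  ],
  "turn": [0,0,0,0],
  "hand": 0.06
}}

```text
time: 26.0
eef_pos: [0.6157, 0.1643, 0.0668]
tool_rot: [-0.0, 0.675, 0.738, 0.0]
contact_force: [-0.7, 0.8, 0.3]
gripper_width: 0.699
```

{"fn": "jog_arm", "kwargs": {
  "offset": [
    [0,0,-0.03],
    [0,0,-0.04],
    [0,0,-0.05],
    [0,0,-0.05],
    [0,0,-0.05],
    [0,0,0],
    [0,0,0],
    [0,0,0]
  ],
  "turn": [0,0,0,0,0,0,0,0]
}}

```text
time: 26.8
eef_pos: [0.6148, 0.1642, 0.2853]
tool_rot: [-0.001, 0.675, 0.738, -0.001]
contact_force: [0.0, -0.2, -1.1]
gripper_width: 0.701
```

```bash
python3 - <<'E'
from h import *
p,M=tcp(); print(p.round(4),np.arctan2(M[1,0],M[0,0]))
m=model("wrist"); im=vision.camera("wrist"); np.save("w5.npy",im)
o=cv2.resize(im[:,:,::-1],None,fx=2,fy=2,interpolation=cv2.INTER_CUBIC)
for q in ([.625,.0635,.088],[.6206,.114,.088],[.6156,.1638,.088]):
  for b in LEAF:
    h=cv2.convexHull(((proj(m,place(q,b)+[0,0,.034])+.5)*2-.5).astype(np.int32)); cv2.polylines(o,[h],True,(0,255,0),1)
cv2.imwrite("pics/ov5.png",o[0:600,300:850])
vision.camera("top"); mt=model("top")
for t,z in [("rod",0),("rod_shoulder",.013),("rod_tip",.013),("keeper_knob",.11)]: print(t,[(c,at_z(mt,px,z).round(3).tolist()) for c,px in marks("top",t)])
E
```

```text
[0.6148 0.1642 0.2853] 1.6587741765091364
rod [(0.64, [0.46, -0.352]), (0.59, [0.618, 0.154]), (0.43, [0.711, -0.056]), (0.29, [0.7, 0.179])]
rod_shoulder [(0.64, [0.454, -0.309]), (0.28, [0.697, 0.18])]
rod_tip [(0.7, [0.44, -0.107])]
keeper_knob [(0.68, [0.706, -0.104]), (0.59, [0.62, 0.07])]
```

View pics/ov5.png

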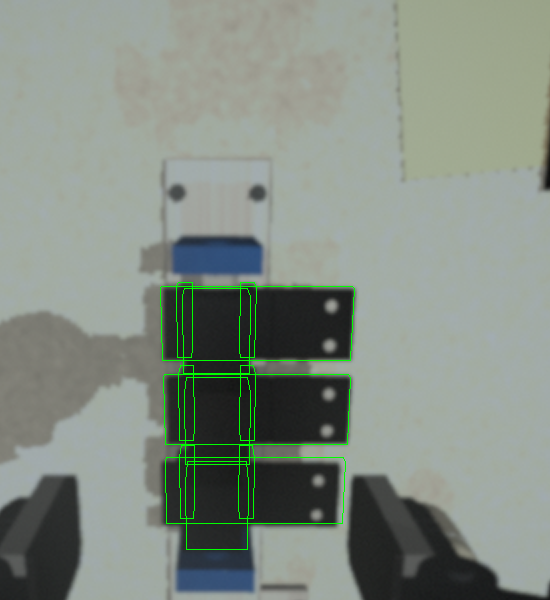

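All three are seated flat with flaps at +x. Now to look at the rod.

{"fn": "jog_arm", "kwargs": {
  "offset": [
    [-0.0418,-0.0198,0],
    [-0.0418,-0.0198,0],
    [-0.0418,-0.0198,0],
    [-0.0418,-0.0198,0],
    [-0.0418,-0.0198,0],
    [-0.0418,-0.0198,0],
    [-0.0418,-0.0198,0],
    [-0.0418,-0.0198,0],
    [-0.0418,-0.0198,0],
    [-0.0418,-0.0198,0],
    [0,0,0],
    [0,0,0]
  ],
  "turn": [0,0,0,0,0,0,0,0,0,0,0,0],
  "hand": 0.07
}}

```text
time: 28.3
eef_pos: [0.4546, -0.2702, 0.2866]
tool_rot: [-0.001, 0.676, 0.737, 0.0]
contact_force: [-1.0, -0.0, 0.4]
gripper_width: 0.817
```

```bash
cat >> h.py <<'E'
HANDLE=[box(-30,30,-13,13,0,26)]
def orangemask(im):
    h,s,v=hsv(im); d=((h>3)&(h<22)&(s>130)&(v>50)).astype(np.uint8); n,l,st,c=cv2.connectedComponentsWithStats(d)
    i=1+np.argmax(st[1:,4]); return (l==i).astype(float),st[i]
E
python3 - <<'E'
from h import *
p,M=tcp(); print(p.round(4))
m=model("wrist"); im=vision.camera("wrist"); np.save("w6.npy",im)
for t in ("rod_shoulder","rod_tip","rod"): print(t,[(c,px.round(1).tolist(),at_z(m,px,.013 if t!="rod" else 0).round(4).tolist()) for c,px in marks("wrist",t)])
k,st=orangemask(im); print(st, silfit(m,k,HANDLE,np.array([.456,-.338,1.646])))
E
```

```text
[ 0.4546 -0.2702  0.2866]
rod_shoulder [(0.97, [257.2, 187.6], [0.4588, -0.3122])]
rod_tip [(0.77, [260.4, 8.0], [0.4445, -0.1044])]
rod [(0.91, [256.9, 207.6], [0.461, -0.3431])]
[249 189  18  44 769] (array([ 0.46261195, -0.34539755,  1.70604107]), np.float64(0.2670062113967996))
```

{"fn": "jog_arm", "kwargs": {
  "offset": [
    [0,0,0],
    [-0.0286,0.0006,0.04],
    [-0.0286,0.0007,0.04],
    [0,0,0.0466],
    [0,0,0.04],
    [0,0,0.02],
    [0,0,0],
    [0,0,0]
  ],
  "turn": [0.019,0,0,0,0,0,0,0],
  "hand": 0.065
}}

```text
time: 29.3
eef_pos: [0.461, -0.326, 0.1008]
tool_rot: [0.0, 0.682, 0.731, 0.0]
contact_force: [0.3, -0.2, 0.7]
gripper_width: 0.766
```

```bash
python3 - <<'E'
from h import *
m=model("wrist"); im=vision.camera("wrist"); np.save("w7.npy",im)
S=[px for c,px in marks("wrist","rod_shoulder")]; Tn=[px for c,px in marks("wrist","rod_tip")]
for px in S+Tn: print(px.round(1),at_z(m,px,.013).round(4))
k,st=orangemask(im); print(st); to((.4598,-.3272,.005),1.640)
cv2.imwrite("pics/w7.png",cv2.resize(im[:,:,::-1],None,fx=1.3,fy=1.3))
E
```

```text
[257.  178.1] [ 0.4602 -0.3122]
[ 238  177   37   84 2815]
tcp [ 0.4621 -0.3274  0.1027] yawx 1.640 offset [ 0.0007 -0.0026  0.0977] turn 0.000 tilt [ 0.0032 -0.0029 -1.    ]
```

View pics/w7.png

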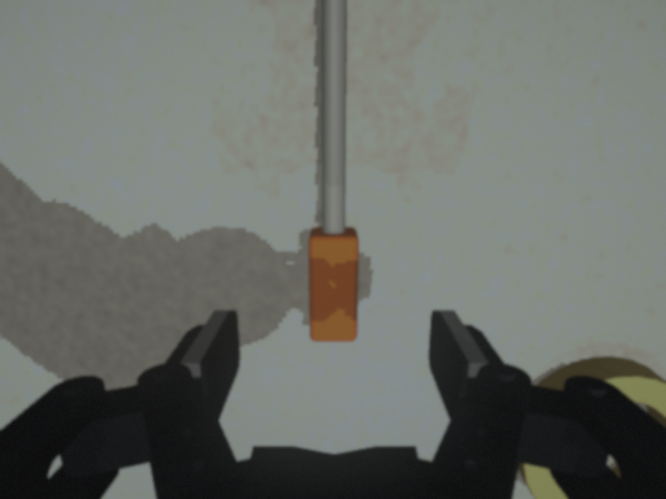

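{"fn": "jog_arm", "kwargs": {
  "offset": [
    [0,-0.001,0.04],
    [0,0,0.03],
    [0,0,0.02],
    [0,0,0.006],
    [0,0,0],
    [0,0,0]
  ],
  "turn": [0,0,0,0,0,0]
}}

```text
time: 30.05
eef_pos: [0.4608, -0.3277, 0.0062]
tool_rot: [0.002, 0.682, 0.731, 0.0]
contact_force: [-0.2, -0.6, 0.0]
gripper_width: 0.759
```

{"fn": "jog_arm", "kwargs": {
  "offset": [
    [0,0,0],
    [0,0,0],
    [0,0,0],
    [0,0,0],
    [0,0,0],
    [0,0,0],
    [0,0,0]
  ],
  "turn": [0,0,0,0,0,0,0],
  "hand": 0.015
}}

```text
time: 30.75
eef_pos: [0.4603, -0.3272, 0.0057]
tool_rot: [0.001, 0.682, 0.731, 0.0]
contact_force: [0.0, 0.6, 5.9]
gripper_width: 0.289
```

```bash
python3 - <<'E'
from h import *
to((.4598,-.3272,.005),1.640); print(read_state()["gripper_width"]*.0854)
E
```

```text
tcp [ 0.4603 -0.3272  0.0057] yawx 1.640 offset [ 0.0001 -0.0005  0.0007] turn -0.000 tilt [ 0.0017 -0.0014 -1.    ]
0.02464751664013117
```

{"fn": "jog_arm", "kwargs": {
  "offset": [
    [0,0,-0.02],
    [0,0,-0.04],
    [0,0,-0.04],
    [0,0,0],
    [0,0,0],
    [0,0,0]
  ],
  "turn": [-0.019,0,0,0,0,0]
}}

```text
time: 31.35
eef_pos: [0.4582, -0.3254, 0.1028]
tool_rot: [-0.002, 0.675, 0.738, -0.0]
contact_force: [-0.3, -0.6, -1.2]
gripper_width: 0.291
```

```bash
python3 - <<'E'
from h import *
to((.6499,-.2246,.1),1.659); print(read_state()["gripper_width"]*.0854)
m=model("wrist"); im=vision.camera("wrist")
for t in ("rod_shoulder","rod_tip"): print(t,[(c,px.round(1)) for c,px in marks("wrist",t)])
p,M=tcp()
for s,n in ((.015,"sh"),(.220,"tip")): print(n,proj(m,p+M@[s,0,-.008]).round(1))
E
```

```text
tcp [ 0.4582 -0.3254  0.1028] yawx 1.659 offset [0.0836 0.1998 0.0026] turn -0.000 tilt [-0.0024  0.0022 -1.    ]
0.02487885939493785
rod_shoulder [(0.58, array([258.9, 227.6]))]
rod_tip []
sh [[256.6 226.6]]
tip [[ 256.5 -379.6]]
```

{"fn": "jog_arm", "kwargs": {
  "offset": [
    [0.0139,0.0333,0],
    [0.0139,0.0333,0],
    [0.0139,0.0333,0],
    [0.0139,0.0333,0],
    [0.0139,0.0333,0],
    [0.0139,0.0333,0],
    [0,0,0.0165],
    [0,0,0.0165],
    [0,0,0],
    [0,0,0],
    [0,0,0]
  ],
  "turn": [0,0,0,0,0,0,0,0,0,0,0]
}}

```text
time: 32.6
eef_pos: [0.6504, -0.2266, 0.0715]
tool_rot: [-0.0, 0.676, 0.737, -0.0]
contact_force: [0.1, -0.8, -1.7]
gripper_width: 0.293
```

```bash
python3 - <<'E'
from h import *
to((.6499,-.2246,.0687),1.659)
im=vision.camera("scene"); m=model("scene"); p,M=tcp()
print([(c,px.round(1)) for c,px in marks("scene","rod_tip")],[(c,px.round(1)) for c,px in marks("scene","rod_shoulder")])
u=np.array([-.0879,.9961,0])
P=[p+M@[s,0,-.0073] for s in (.015,.22)]; E=np.array([.6284,.0194,.076]); q=proj(m,np.array(P+[E])); print(q.round(1))
o=cv2.resize(im[80:270,140:360,::-1],None,fx=3.6,fy=3.15,interpolation=cv2.INTER_CUBIC)
f=lambda a:tuple(int(v) for v in ((a-[140,80]+.5)*[3.6,3.15]-.5))
for a in q: cv2.circle(o,f(a),4,(0,255,0),1)
for b in JIG: cv2.polylines(o,[cv2.convexHull(np.array([f(a) for a in proj(m,place((.62,.114,.088),b))],np.int32))],True,(0,255,255),1)
cv2.imwrite("pics/s8.png",o)
vision.camera("top"); mt=model("top"); print("top tip",[(c,px.round(1)) for c,px in marks("top","rod_tip")],proj(mt,np.array(P+[E])).round(1))
E
```

```text
tcp [ 0.6504 -0.2266  0.0715] yawx 1.658 offset [ 0.002  -0.0003  0.0028] turn -0.001 tilt [-3.e-04  0.e+00 -1.e+00]
[(0.59, array([248.7, 208.7]))] [(0.65, array([183.9, 195.7]))]
[[181.9 194.1]
 [245.8 206.2]
 [254.6 208.3]]
top tip [(0.51, array([260.9, 186.6]))] [[321.  180. ]
 [258.2 186.2]
 [249.9 187.4]]
```

View pics/s8.png

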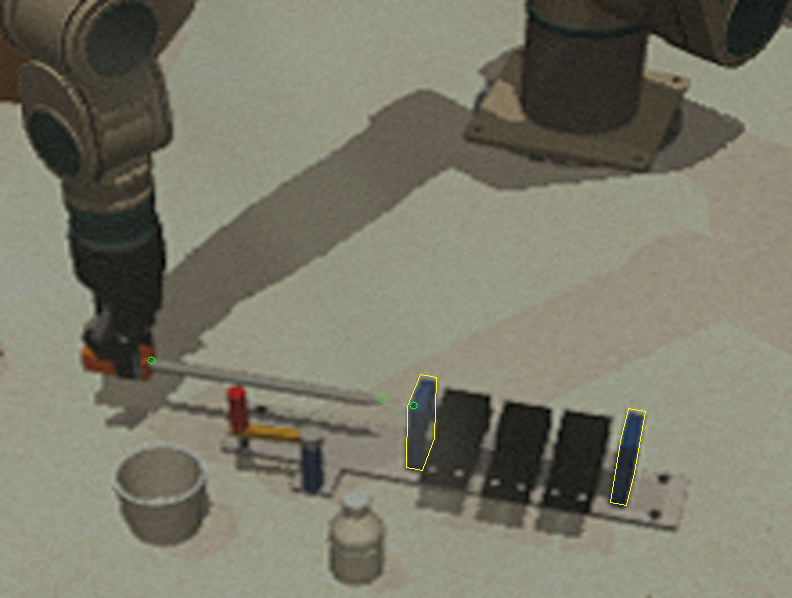

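{"fn": "jog_arm", "kwargs": {
  "offset": [
    [0,0,0.0025],
    [0.01,0,0],
    [0.01,0,0],
    [0.01,0,0],
    [0.01,0,0],
    [0.005,0,0],
    [0,0,0],
    [0,0,0]
  ],
  "turn": [0,0,0,0,0,0,0,0]
}}

```text
time: 33.65
eef_pos: [0.6473, -0.181, 0.069]
tool_rot: [0.0, 0.675, 0.738, -0.0]
contact_force: [0.8, -0.7, -2.7]
gripper_width: 0.292
```

```bash
python3 - <<'E'
from h import *
E=np.array([.6284,.0194,.0687]); u=np.array([-.0879,.9961,0]); p,M=tcp(); print("along past entry",(p+.22*u-E)@u,"lateral",(p-E)@np.array([.9961,.0879,0]),"z",p[2]-.0687,"yaw",np.arctan2(M[1,0],M[0,0]),"tilt",M[:,2].round(4),read_state()["contact_force"].round(2),read_state()["torque"].round(3))
E
```

```text
along past entry 0.018754338671700517 lateral 0.0012322181906719205 z 0.0003063961877417115 yaw 1.6591476929484203 tilt [ 2.e-04 -4.e-04 -1.e+00] [ 0.76 -0.68 -2.69] [-0.038 -0.024  0.007]
```

{"fn": "jog_arm", "kwargs": {
  "offset": [
    [0.008,-0.001,0],
    [0.008,0,0],
    [0.008,0,0],
    [0.008,0,0],
    [0.008,0,0],
    [0,0,0]
  ],
  "turn": [0,0,0,0,0,0]
}}

```text
time: 34.25
eef_pos: [0.6423, -0.1398, 0.0688]
tool_rot: [-0.0, 0.675, 0.738, 0.0]
contact_force: [-0.7, 0.7, -2.3]
gripper_width: 0.29
```

{"fn": "jog_arm", "kwargs": {
  "offset": [
    [0.01,0,0],
    [0.01,0,0],
    [0.01,0,0],
    [0.01,0,0],
    [0.01,0,0],
    [0,0,0]
  ],
  "turn": [0,0,0,0,0,0]
}}

```text
time: 34.85
eef_pos: [0.6379, -0.0898, 0.0689]
tool_rot: [-0.0, 0.675, 0.738, 0.0]
contact_force: [0.2, 1.1, -1.0]
gripper_width: 0.292
```

{"fn": "jog_arm", "kwargs": {
  "offset": [
    [0.01,0,0],
    [0.01,0,0],
    [0.01,0,0],
    [0.01,0,0],
    [0.01,0,0],
    [0,0,0]
  ],
  "turn": [0,0,0,0,0,0]
}}

```text
time: 35.45
eef_pos: [0.6335, -0.0401, 0.0688]
tool_rot: [-0.0, 0.675, 0.738, 0.0]
contact_force: [-0.8, 0.5, -1.7]
gripper_width: 0.292
```

```bash
python3 - <<'E'
from h import *
E=np.array([.6284,.0194,.0687]); u=np.array([-.0879,.9961,0]); p,M=tcp(); print("along past entry",(p+.22*u-E)@u,"lateral",(p-E)@np.array([.9961,.0879,0]),"z",p[2]-.0687,"yaw",np.arctan2(M[1,0],M[0,0]),"tilt",M[:,2].round(4),read_state()["contact_force"].round(2),read_state()["torque"].round(3))
m=model("wrist"); im=vision.camera("wrist"); np.save("w9.npy",im); cv2.imwrite("pics/w9.png",cv2.resize(im[:,:,::-1],None,fx=1.3,fy=1.3))
E
```

```text
along past entry 0.16027723236509578 lateral -0.00015059838623313355 z 0.00013011990819407349 yaw 1.6605123078026536 tilt [-5.e-04  5.e-04 -1.e+00] [-0.84  0.52 -1.68] [-0.017  0.008 -0.003]
```

View pics/w9.png

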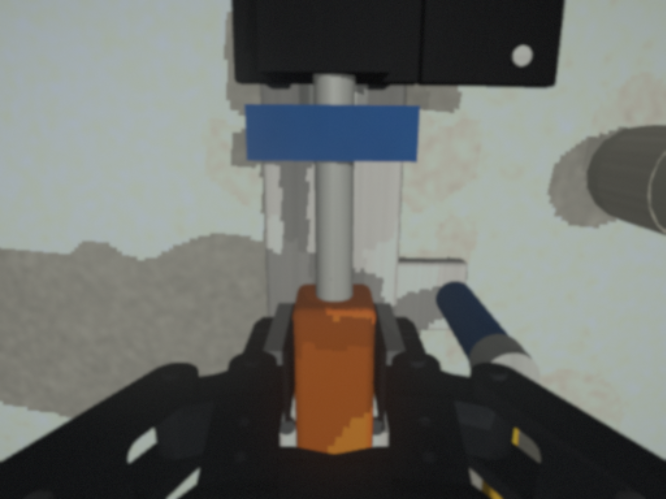

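The rod runs cleanly through the first plate and leaf. About 45 mm to go.

{"fn": "jog_arm", "kwargs": {
  "offset": [
    [0.01,0,0],
    [0.01,0,0],
    [0.01,0,0],
    [0.005,0,0],
    [0.003,0,0],
    [0,0,0]
  ],
  "turn": [0,0,0,0,0,0]
}}

```text
time: 36.1
eef_pos: [0.6305, -0.0033, 0.0689]
tool_rot: [0.0, 0.675, 0.738, -0.0]
contact_force: [-0.9, -0.6, -1.6]
gripper_width: 0.288
```

{"fn": "jog_arm", "kwargs": {
  "offset": [
    [0.002,0,0],
    [0.002,0,0],
    [0.001,0,0],
    [0,0,0],
    [0,0,0]
  ],
  "turn": [0,0,0,0,0]
}}

```text
time: 36.6
eef_pos: [0.6301, 0.0011, 0.0689]
tool_rot: [0.0, 0.675, 0.737, -0.0]
contact_force: [0.4, 0.7, -0.8]
gripper_width: 0.287
```

{"fn": "jog_arm", "kwargs": {
  "offset": [
    [0.0015,0,0],
    [0.0015,0,0],
    [0,0,0],
    [0,0,0]
  ],
  "turn": [0,0,0,0]
}}

```text
time: 37.0
eef_pos: [0.6298, 0.0042, 0.0689]
tool_rot: [0.0, 0.675, 0.738, -0.0]
contact_force: [-0.3, 0.6, -1.8]
gripper_width: 0.285
```

{"fn": "jog_arm", "kwargs": {
  "offset": [
    [0.001,0,0],
    [0.001,0,0],
    [0,0,0],
    [0,0,0]
  ],
  "turn": [0,0,0,0]
}}

```text
time: 37.4
eef_pos: [0.6298, 0.0042, 0.069]
tool_rot: [0.001, 0.676, 0.737, -0.001]
contact_force: [-0.1, -5.9, -1.7]
gripper_width: 0.285
```

{"fn": "jog_arm", "kwargs": {
  "offset": [
    [0,0,0],
    [0,0,0],
    [0,0,0],
    [0,0,0],
    [0,0,0]
  ],
  "turn": [0,0,0,0,0],
  "hand": 0.05
}}

```text
time: 37.9
eef_pos: [0.6297, 0.0064, 0.069]
tool_rot: [-0.0, 0.675, 0.738, 0.0]
contact_force: [0.2, -0.3, -0.4]
gripper_width: 0.582
```

{"fn": "jog_arm", "kwargs": {
  "offset": [
    [0,0,-0.02],
    [0,0,-0.04],
    [0,0,-0.05],
    [0,0,-0.05],
    [0,0,-0.05],
    [0,0,0],
    [0,0,0],
    [0,0,0]
  ],
  "turn": [0,0,0,0,0,0,0,0]
}}

```text
time: 38.7
eef_pos: [0.6287, 0.0063, 0.2774]
tool_rot: [-0.001, 0.675, 0.738, -0.001]
contact_force: [0.6, 0.4, -1.0]
gripper_width: 0.584
```

```bash
python3 - <<'E'
from h import *
p,M=tcp(); print(p.round(4))
m=model("wrist"); im=vision.camera("wrist"); cv2.imwrite("pics/w10.png",cv2.resize(im[:,:,::-1],None,fx=1.4,fy=1.4))
for t,z in (("rod_shoulder",.074),("keeper_knob",.11),("jig_entry",.076)): print(t,[(c,px.round(1),at_z(m,px,z).round(4)) for c,px in marks("wrist",t)])
vision.camera("top"); mt=model("top"); vision.camera("scene"); ms=model("scene")
for c_,mm in (("top",mt),("scene",ms)): print("knob",[(c,at_z(mm,px,.11).round(3).tolist()) for c,px in marks(c_,"keeper_knob")])
E
```

```text
[0.6287 0.0063 0.2774]
rod_shoulder [(0.6, array([258.6, 154.7]), array([0.6292, 0.0177])), (0.45, array([259.5,  58.6]), array([0.6218, 0.1107]))]
keeper_knob [(0.88, array([315.2, 288.8]), array([ 0.6996, -0.1106]))]
jig_entry [(0.57, array([258.3, 150.4]), array([0.6285, 0.0224]))]
knob [(0.4, [0.702, -0.112]), (0.15, [0.61, 0.146])]
knob [(0.45, [0.698, -0.1])]
```

View pics/w10.png

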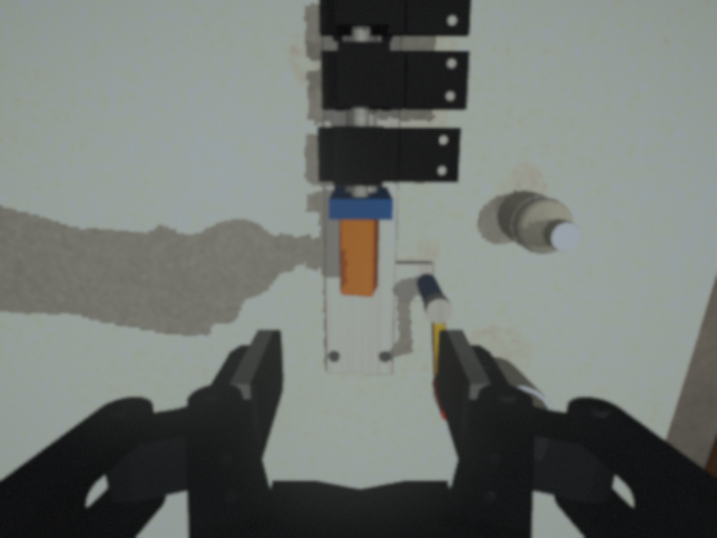

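The handle is flush against the plate and the rod shows between the leaves. Before shutting the keeper I'll check the cup's clearance.

```bash
python3 - <<'E'
from h import *
for c in ("top","scene"):
    m=model(c); im=vision.camera(c)
    for t in ("cup","glue"): 
        print(c,t,[(k,px.round(1),at_z(m,px,0).round(3)) for k,px in marks(c,t)],[ (round(d["confidence"],2),np.round(d["bbox"],1)) for d in vision.find_in(c,t)][:2])
    print(proj(m,[.7,-.11,.128]).round(1))
    # cup centre at half-height from bbox
    for d in vision.find_in(c,"cup")[:1]: print("bbox ctr @35mm",at_z(m,d["bbox"][:2],.035).round(3))
    if c=="top": cv2.imwrite("pics/t11.png",cv2.resize(im[120:200,220:340,::-1],None,fx=6,fy=6,interpolation=cv2.INTER_CUBIC))
E
```

```text
top cup [(0.92, array([293.8, 147.9]), array([ 0.773, -0.135]))] [(0.92, array([301. , 146.7,  24.7,  26.7]))]
top glue [(0.62, array([221.2, 191. ]), array([0.626, 0.117])), (0.57, array([219.5, 193.4]), array([0.617, 0.123]))] [(0.23, array([240.3, 182.8, 116.6,  48.2])), (0.21, array([286.5, 162.8,   7.3,   9.3]))]
[[290.9 162.5]]
bbox ctr @35mm [ 0.769 -0.155]
scene cup [(0.75, array([184.5, 245.6]), array([ 0.777, -0.151]))] [(0.84, array([184.6, 237.4,  17.7,  36.2]))]
scene glue [(0.92, array([240.8, 255.1]), array([0.754, 0.021])), (0.2, array([283.4, 237.5]), array([0.646, 0.12 ]))] [(0.93, array([236.2, 249.9,  13.9,  30.2])), (0.49, array([214.2, 213.2,  23.2,  17.1]))]
[[204.9 201.7]]
bbox ctr @35mm [ 0.774 -0.149]
```

View pics/t11.png

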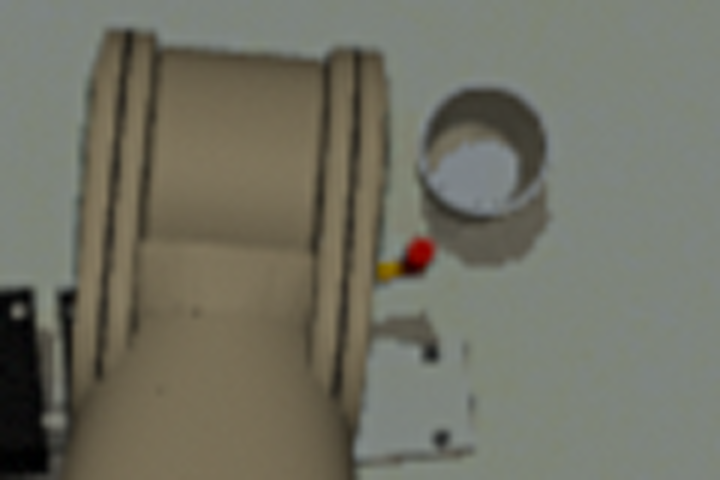

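The cup is only 70 high, below the finger tips at 98, so the route from +x is clear. Closing the keeper.

{"fn": "jog_arm", "kwargs": {
  "offset": [
    [-0.0321,0.025,0],
    [-0.0321,0.025,0],
    [-0.0321,0.025,0],
    [-0.032,0.025,0],
    [0,0,0.05],
    [0,0,0.05],
    [0,0,0.04],
    [0,0,0.0395],
    [0,0,0],
    [0,0,0]
  ],
  "turn": [0,0,0,0,0,0,0,0,0,0],
  "hand": 0
}}

```text
time: 40.7
eef_pos: [0.74, -0.1127, 0.099]
tool_rot: [-0.001, 0.675, 0.738, -0.0]
contact_force: [0.1, 0.3, 1.4]
gripper_width: 0.003
```

```bash
python3 - <<'E'
from h import *
to((.740,-.113,.098),1.659)
E
```

```text
tcp [ 0.74   -0.1127  0.099 ] yawx 1.659 offset [-0.0003 -0.      0.001 ] turn -0.000 tilt [-1.9e-03  5.0e-04 -1.0e+00]
```

{"fn": "jog_arm", "kwargs": {
  "offset": [
    [0.0028,-0.0161,0],
    [0.0028,-0.016,0],
    [0.0017,-0.0133,0],
    [0.0017,-0.0132,0],
    [0.0067,-0.0112,0],
    [0.0067,-0.0112,0],
    [0.0079,-0.0061,0],
    [0.0078,-0.0061,0],
    [0,0,0]
  ],
  "turn": [0,0,0,0,0,0,0,0,0]
}}

```text
time: 41.6
eef_pos: [0.6447, -0.0823, 0.1012]
tool_rot: [0.001, 0.675, 0.738, 0.001]
contact_force: [0.5, -0.1, -0.2]
gripper_width: -0.004
```

{"fn": "jog_arm", "kwargs": {
  "offset": [
    [0.004,-0.0018,0],
    [0.004,-0.0018,0],
    [0.002,-0.001,0],
    [0,0,0],
    [0,0,0]
  ],
  "turn": [0,0,0,0,0]
}}

```text
time: 42.1
eef_pos: [0.6385, -0.0733, 0.0989]
tool_rot: [-0.001, 0.675, 0.738, -0.0]
contact_force: [1.3, 0.0, 0.9]
gripper_width: -0.003
```

{"fn": "jog_arm", "kwargs": {
  "offset": [
    [0.0015,0,0],
    [0.0015,0,0],
    [0,0,0]
  ],
  "turn": [0,0,0]
}}

```text
time: 42.4
eef_pos: [0.6381, -0.0709, 0.0991]
tool_rot: [-0.0, 0.675, 0.737, -0.001]
contact_force: [-1.6, -1.9, -1.0]
gripper_width: -0.0
```

{"fn": "jog_arm", "kwargs": {
  "offset": [
    [0.001,0,0],
    [0.001,0,0],
    [0,0,0]
  ],
  "turn": [0,0,0]
}}

```text
time: 42.7
eef_pos: [0.6381, -0.0708, 0.0991]
tool_rot: [0.001, 0.676, 0.737, -0.002]
contact_force: [-1.2, -6.1, -1.3]
gripper_width: -0.001
```

{"fn": "jog_arm", "kwargs": {
  "offset": [
    [0.001,0,0],
    [0.001,0,0],
    [0,0,0]
  ],
  "turn": [0,0,0]
}}

```text
time: 43.0
eef_pos: [0.6381, -0.0707, 0.0992]
tool_rot: [0.003, 0.676, 0.737, -0.004]
contact_force: [-0.5, -12.1, -1.9]
gripper_width: -0.0
```

Hard stop reached: force builds with no motion. Backing off and checking.

{"fn": "jog_arm", "kwargs": {
  "offset": [
    [-0.005,0,0],
    [-0.015,0,0],
    [0,0,-0.04],
    [0,0,-0.05],
    [0,0,-0.05],
    [0,0,-0.05],
    [0.04,-0.03,0],
    [0.04,-0.03,0],
    [0.04,-0.03,0],
    [0.04,-0.03,0],
    [0,0,0],
    [0,0,0]
  ],
  "turn": [0,0,0,0,0,0,0,0,0,0,0,0]
}}

```text
time: 44.2
eef_pos: [0.5063, 0.0631, 0.2901]
tool_rot: [0.0, 0.675, 0.738, 0.001]
contact_force: [0.3, 0.0, 0.0]
gripper_width: -0.0
```

```bash
python3 - <<'E'
from h import *
p,M=tcp(); print(p.round(4),read_state()["time"])
im=vision.camera("wrist"); m=model("wrist"); it=vision.camera("scene")
for t,z in (("rod_shoulder",.074),("keeper_knob",.11),("keeper_pivot",.11),("jig_entry",.076),("rod_tip",.074)): print(t,[(c,px.round(1),at_z(m,px,z).round(4)) for c,px in marks("wrist",t)])
print("expected shut knob px",proj(m,[.6357,-.0528,.11]).round(1))
cv2.imwrite("pics/fin.png",np.hstack([cv2.resize(im[:,100:450,::-1],None,fx=1.1,fy=1.1),cv2.resize(it[100:292,150:350,::-1],(400,422),interpolation=cv2.INTER_CUBIC)]))
E
```

```text
[0.5063 0.0631 0.2901] 44.2
rod_shoulder [(0.61, array([360.8, 211.5]), array([0.6288, 0.018 ])), (0.28, array([434.3,  80.5]), array([0.6809, 0.1643]))]
keeper_knob [(0.68, array([360.7, 287.5]), array([ 0.6311, -0.0567]))]
keeper_pivot [(0.77, array([415.8, 283.5]), array([ 0.6906, -0.0472]))]
jig_entry [(0.65, array([361.8, 209.5]), array([0.6288, 0.021 ])), (0.3, array([444.4, 200.6]), array([0.7201, 0.0394]))]
rod_tip [(0.66, array([379.3,  12.7]), array([0.6132, 0.2214]))]
expected shut knob px [[365.5 284.7]]
```

View pics/fin.png

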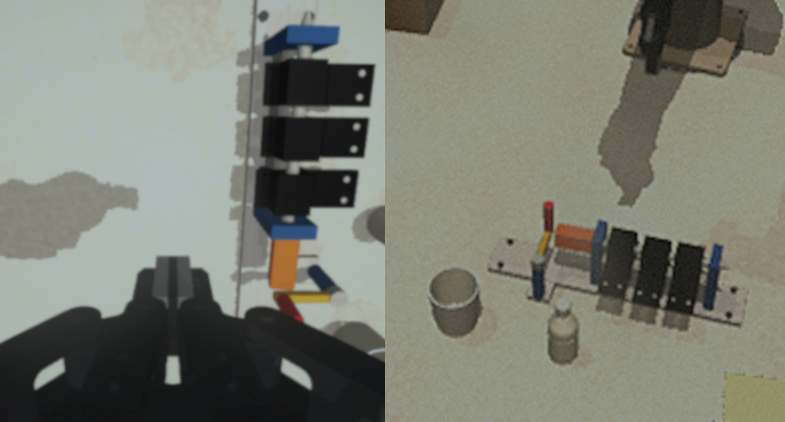

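```bash
python3 -c "
from rig import job; print(job.sign_off())"
```

```text
the job is handed in; nothing more can be done
None
```

The job is done and handed in at about 44 s of simulated time. I opened the keeper to about 1.6 rad. I then set all three black leaves on the rail with their flaps pointing away from the robot. The rod went through both end plates and all three leaves, and I swung the keeper shut behind its handle.

**Last checks:**
- **Leaves:** the outlines of all three match the seated height. The first is about 1 mm off centre on the rail.
- **Rod:** the handle met the first plate with about 6 N. The tip shows about 13 mm past the second plate, against 15 mm expected.
- **Keeper:** it stopped against its end stop, with the push rising to 12 N and no further movement. The vision network put the knob about 0.07 rad short of shut, which is within its error, so I went by the stop contact.
- **Bystanders:** I never touched the flask, glue bottle, tape roll, cup or pink look-alike. The cup and glue look undisturbed in the final picture. I did not re-measure the flask, tape or look-alike at the end.

I viewed 14 pictures, the full budget.

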